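Walk a casting mould on its corners into the clamp stand

ROBOT

A 6-joint arm with a two-finger parallel gripper is mounted at the origin on the work surface; the furniture and walls round the work are solid. World frame = base frame: x ahead of the robot, y to its left, z up, the work surface at z = 0. Lengths are in m, angles in rad, forces in N, time in s.
With the tool pointing down it reaches from about 0.25 to 0.85 m from the base axis. Payload 12.5 kg.
Tool frame: the origin (TCP) lies between the finger pads; the fingertips stand 25 mm ahead of it and the grasp point (between the pads) lies 6 mm ahead of it; z points along the fingers, y is the direction in which the jaws open and shut (so a half turn about z gives the same grasp; the last joint's range is limited). The gripper opens to 93 mm and grips with 3 to 60 N. Pads are 15 mm wide; open, the fingers measure 128 mm over their backs; the gripper's body (75 mm by 188 mm) begins 65 mm behind the grasp point.
Start: joints at [1.251, 0.351, 1.652, -0, 1.139, -0.085], TCP at [0.128, 0.535, 0.244] pointing down, gripper open.
Joint ranges: [-2.75, 2.75], [-0.79, 2.1], [0.01, 2.65], [-1.57, 4.71], [0.07, 3.14], [-2.87, 2.87]. Speed limits (rad/s): [2.22, 2.22, 2.79, 3.14, 3.14, 3.14].

INTERFACE

Orientations are given as a 3x3 rotation matrix whose columns are the frame's x, y, z axes.
In Python, from station import r gives the robot as it stands. The module is installed in compiled form; this text tells all that it offers.
- The arm moves only by the tool move_arm, never from a script. Its argument "commands" is a list of rows, each a list of 3 entries, a list of its own where there are three numbers: the closure, from -1 (fully open) to 1 (shut), then the shift along the tool's x, y, z in cm, then the turn, a rotation vector about the tool's x, y, z in degrees. In form: [[jaw, [x, y, z], [wx, wy, wz]], ...]. A call has 1 to 20 rows; each row shifts and turns the commanded pose from where the row before left it, along the tool's axes as they then stand; what a row does not reach is not made up. A row lasts 1/12 s, in which the tool goes at most 41.7 mm and 7.16 degrees, less where a joint would pass 70% of its speed; a pose out of reach is approached as far as the arm can. A call with a gripper value outside its range is refused whole. The fingers move at their own pace and stop on an object; "squeeze" is the grip in N (left out, the last holds). Time passes only in rows, so rows that do not move let the fingers close. It gives the time, the measured TCP pose, the force and the opening at its end, in the units of the state.
- r.get_obs(): the state, without advancing time (a new reading comes with each control period).
- r.snapshot(name): name is "scene" or "top" or "wrist"; returns the picture (480x640x3 uint8, red, green, blue); there is no depth.
- r.get_calibration(name): a dict with "fov_y" (degrees; the focal length in pixels is half the picture's height over the tangent of half this angle, whatever the lens; pixels are square), "cx", "cy" (the principal point, pixels), "rvec" (rotation vector, rad) and "tvec" (3), from world to camera coordinates, as OpenCV has them; the wrist camera has in their place "tool_from_camera" (4x4, takes a point from camera to tool coordinates, whose origin is the TCP and whose axes are the flange's). Camera axes: x right, y down, z forward; pixel columns grow to the right and rows downward; lengths in m; the calibration is good to about 2 mm. The wrist camera is an equidistant fisheye: a pixel r from the principal point sees the ray r / f radians off the axis. A picture is of the moment at which its call begins: read the wrist's pose just before it. get_calibration takes no time and is no camera call.
- r.sign_off(): hands the job in, once; it reports no verdict.
Trained networks look in the newest picture that a camera, given by its name, has taken for a name from the list of things; names that differ only in an ending like _2 or _b are one class to them, and where a whole thing is asked for, a point or a joint stands for the part that bears it (a point fixed in the world has none). Each returns a list of dicts, best first, with "score" (0 to 1); they miss things now and then, are a little off and sometimes report something else, mostly with a low value. They report only what shows in the picture. A call takes as long as a camera call.
- r.trace(thing, camera): "mask" (480x640 bool, what is visible of it) and "location" ([column, row] in pixels, amid what is visible of it).
The state is a dict: "time_s": time; "joints": joint angles; "qvel": joint speeds; "tau": joint torques, N m; "ee_pos": TCP position; "tcp_rot": TCP orientation; "wrist_force": force on the tool from outside, world axes, zero at the start; "torque": the same for the moment, N m; "finger_gap": finger opening in m.
Only numpy, scipy, OpenCV 4.12 (cv2) and the standard library are available. Lean on these libraries where they do the work, as an engineer would, in place of code of your own. Each camera call takes 0.05 s, during which the arm holds its last target.

TASK

Take the casting mould by the lug on its top, tip it up and walk it corner by corner across the table, up the low step onto the clamp stand's base plate, then push it home under the clamp screw until the spring plunger springs up into the socket under its sole, and let go with it standing flat and square, lug side outward. The lug is screwed to one half of the mould and is only for tipping, so never lift the mould clear: one corner of its sole must stay down on the table or the plate all the way, the mould must not fall over, and it must mount the step one foot at a time, one lug-side corner up on the plate while the other still stands on the table. Leave the tubs, the tape roll, the sanding block and the bottle where they stand.

Things in the scene. Friction and masses are not known exactly. Their poses are not given: they have to be found in the camera images.
- mould_mid (a point): Middle of the mould, half-way up: 70 mm above its underside. An upright aluminium block in two halves, 71 x 110 x 130 mm, 0.65 to 0.95 kg, loose (pushed near its top it tips, low down it slides), on a dark steel sole 80 (x) x 120 (y) x 10 mm; flat top 140 mm above the underside. Mould axes: z up, +x from the lug side to the far side, which enters the stand first, y to the left of that. Brass sprue bush (26 mm wide, 8 high) on top at x +22, y +28 mm
- lug (a point): Where to grip: middle of the lug, a flat round-topped steel plate standing on the mould's top, 12 mm thick (along y), 36 mm long (along x), from 140 to 194 mm above the mould's underside. This point is 168 mm above the underside and 18 mm to the mould's -x side of its middle. Axes are the mould's
- socket (a point): Centre of the mould's underside: mouth of a blind square socket in the sole, 20 x 20 mm, 10 mm deep, hidden from view. Axes as the mould's. The mould is home with this point over the seat and its axes parallel to the stand's
- clamp_stand: Fixed C-frame clamp stand, grey-painted, on a plain steel base plate. Origin on the table under the seat; +x is the way in, from the open side; y left of it, z up. Plate 6 mm thick (a square step, no ramp), x -120 (open edge) to +85, y -90 to +90 mm. Two guides 12 mm high on the plate: inner faces y -64 and +64 mm, x -3 to +47, flared lead-ins from x -20. Column face x +49 mm
- overhang (a point): Lower front edge of the stand's overhead arm, 228 mm above the table, right over the seat. The arm is 50 mm wide, 40 mm high, and runs from here back to the column; its clamp screw (22 mm behind this point) hangs to 184 mm above the table, pad 24 mm wide; cross bar 110 mm long at 321 mm. So the hand must lean back, out of the open side, by 25 to 45 degrees when the mould goes home
- seat (a point): Centre of the plunger on the plate's top, 6 mm above the table, at the stand's origin; axes as the stand's
- plunger (a joint): Spring plunger of the stand, a pointed brass pin 14 mm wide at the plate, light spring (1 N at rest, 2.6 N fully down): 0 when it stands up (6 mm above the plate), +0.006 when pressed flush. It is pressed while the mould's sole covers it and springs up when the socket comes over it
- lug_left (a point): lower corner of the mould's sole on its lug side, left (mould x -40, y +60 mm, on the underside)
- lug_right (a point): the same, right (x -40, y -60 mm)
- far_left (a point): lower corner of the sole on the far side, left (x +40, y +60 mm)
- far_right (a point): the same, right (x +40, y -60 mm)
- wax_tub_mid (a point): bystander: white lidded plastic tub, blue lid, 66 x 68 x 62 mm high; point half-way up
- wax_tub_b_mid (a point): bystander: white lidded plastic tub, red lid, 60 x 55 x 54 mm high; point half-way up
- tape_roll_mid (a point): bystander: roll of masking tape lying flat behind the mould, 100 mm across, 25 mm high; point half-way up
- sand_block_mid (a point): bystander: cork sanding block lying flat, 47 x 85 x 26 mm high; point half-way up
- drink_bottle: bystander: tall steel bottle, 79 mm wide, 283 mm high, standing behind the stand; origin at its foot

How it is judged:
By the outcome, as a careful person would: the job done as asked, in the order asked, and still so for the second after the job is handed in, with the robot touching nothing.
It also fails if it takes over 67 s, if anything falls off the work surface, if the arm or the gripper's body presses on something with over 40 N, if the wrist force passes 120 N, or if a joint passes its speed limit or range.

## Working session

There is one attempt and no reset: what is moved stays moved. The work goes in short steps, Python scripts to look and compute and a tool call to move; the robot and the scene stay as the last step left them, time stands still between calls to the robot, and variables do not carry over. Pictures are saved under pics/ and viewed, and the job is handed in when it is done.

Besides the shell and the picture viewer there is one more tool, called after "Request:" as name(argument=value, ...) on one line, values as JSON. move_arm: Moves the arm, as the interface text tells. Its arguments: {"type":"object","properties":{"commands":{"type":"array","items":{"type":"array"}},"squeeze":{"type":"number"}},"required":["commands"]}

```bash
mkdir -p pics
python3 - <<'E'
from station import r
import cv2
o=r.get_obs()
for k in o: print(k,o[k])
for n in ["scene","top","wrist"]:
    im=r.snapshot(n); cv2.imwrite(f"pics/{n}0.png",im[:,:,::-1]); print(n,r.get_calibration(n))
E
```

```text
time_s 0.0
joints [ 1.25140310e+00  3.51219700e-01  1.65238406e+00  1.40355269e-05
  1.13911538e+00 -8.46231702e-02]
qvel [ 0.00061602  0.00211124 -0.00133072 -0.00132228 -0.0009809  -0.0003247 ]
tau [ 3.08110226e-03 -4.97344601e+01 -2.85247171e+01  7.00737652e-02
  2.58660538e-02 -1.03276411e-04]
ee_pos [0.12783023 0.53462943 0.24312569]
tcp_rot [[-9.72566468e-01  2.32624872e-01 -3.65809814e-04]
 [ 2.32625135e-01  9.72565890e-01 -1.06551438e-03]
 [ 1.07909001e-04 -1.12138011e-03 -9.99999365e-01]]
wrist_force [-0.29619679 -0.62908375  0.12746102]
torque [-0.02340417  0.01587252 -0.06139508]
finger_gap 0.09280536013648424
scene {'fov_y': 46.036363630982045, 'cx': 320.65560353213664, 'cy': 240.47777711342616, 'rvec': array([ 2.52184498,  0.25338374, -0.08718599]), 'tvec': array([-0.47682912, -0.00218645,  1.56933468])}
top {'fov_y': 50.11754854791303, 'cx': 311.85968716358565, 'cy': 241.47687311789778, 'rvec': array([ 2.14975054, -2.03235194,  0.25204889]), 'tvec': array([-0.01710343,  0.51390403,  1.14505904])}
wrist {'fov_y': 65.70646984690485, 'cx': 324.4907326763042, 'cy': 241.59323460657689, 'tool_from_camera': array([[-1.56812910e-04, -9.65974133e-01, -2.58638648e-01,
         7.13909669e-02],
       [ 9.99999867e-01, -2.44751849e-05, -5.14890156e-04,
         8.31181977e-04],
       [ 4.91040343e-04, -2.58638694e-01,  9.65974008e-01,
        -1.41442305e-01],
       [ 0.00000000e+00,  0.00000000e+00,  0.00000000e+00,
         1.00000000e+00]])}
```

View pics/scene0.png

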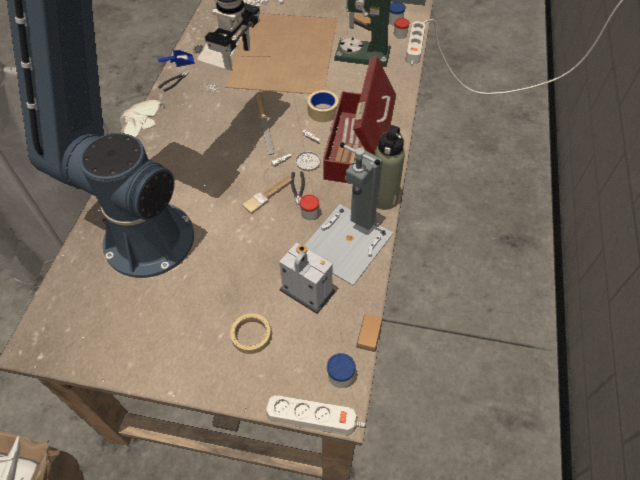

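View pics/top0.png

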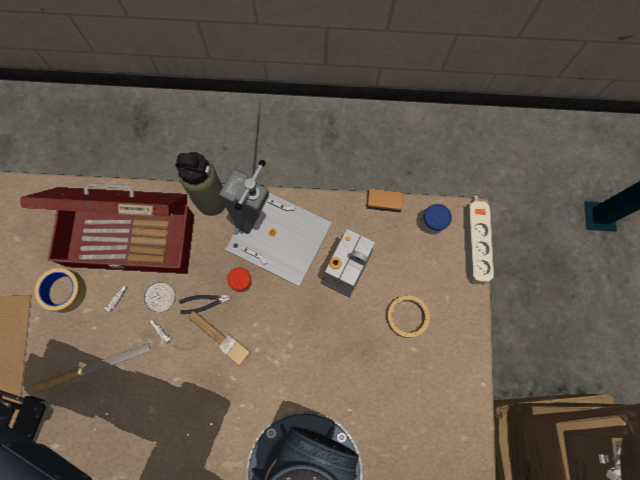

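View pics/wrist0.png

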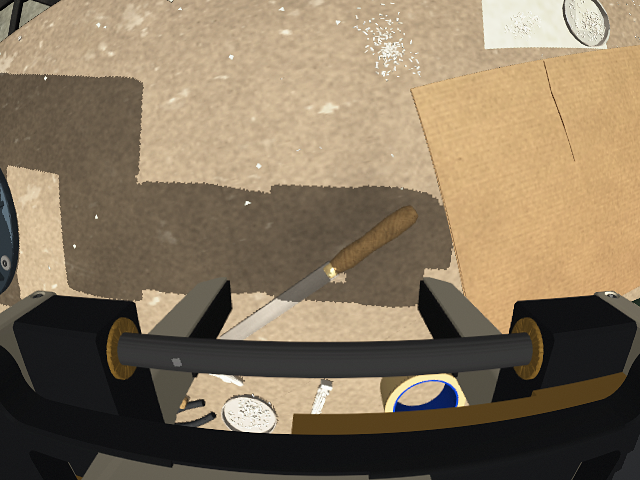

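```bash
cat > h.py <<'E'
import numpy as np, cv2
from station import r
def cam(n):
    c=r.get_calibration(n); f=240/np.tan(np.radians(c['fov_y']/2))
    K=np.array([[f,0,c['cx']],[0,f,c['cy']],[0,0,1]]); R=cv2.Rodrigues(c['rvec'])[0]
    return K,R,np.array(c['tvec']).reshape(3)
def proj(n,P):
    K,R,t=cam(n); q=(R@np.atleast_2d(P).T).T+t; q=(K@q.T).T; return q[:,:2]/q[:,2:]
def back(n,uv,z):
    K,R,t=cam(n); d=R.T@np.linalg.inv(K)@np.array([uv[0],uv[1],1.]); c=-R.T@t
    return c+d*(z-c[2])/d[2]
E
python3 - <<'E'
from h import *
for n,(a,b,c,d) in {"top":(160,150,460,360),"scene":(220,130,420,390)}.items():
    im=r.snapshot(n); s=800/(c-a) if (c-a)*600>(d-b)*800 else 600/(d-b)
    z=cv2.resize(im[b:d,a:c,::-1],None,fx=s,fy=s,interpolation=cv2.INTER_CUBIC); cv2.imwrite(f"pics/{n}_z.png",z); print(n,s,z.shape)
    np.save(n+'.npy',im)
    print(cam(n)[1].T@-cam(n)[2])
    for t in ["mould_mid","lug","clamp_stand","seat","overhang","wax_tub_mid","tape_roll_mid","sand_block_mid","drink_bottle","lug_left","lug_right","far_left","far_right","socket","plunger"]:
        for q in r.trace(t,n)[:2]:
            m=q['mask']; ys,xs=np.nonzero(m); print(n,t,round(q['score'],2),np.round(q['location'],1),m.sum(),(xs.min(),ys.min(),xs.max(),ys.max()) if len(xs) else '')
E
```

```text
top 2.6666666666666665 (560, 800, 3)
[2.24810165e-01 9.60984390e-04 1.23491277e+00]
top mould_mid 0.94 [348.3 264.5] 2109 (np.int64(320), np.int64(229), np.int64(373), np.int64(296))
top lug 0.95 [347.6 262.5] 2101 (np.int64(321), np.int64(229), np.int64(373), np.int64(296))
top clamp_stand 0.94 [267.6 227.2] 7170 (np.int64(220), np.int64(162), np.int64(330), np.int64(285))
top seat 0.6 [267.9 230.6] 7145 (np.int64(220), np.int64(161), np.int64(329), np.int64(284))
top seat 0.19 [348.3 264.4] 2130 (np.int64(321), np.int64(229), np.int64(373), np.int64(296))
top overhang 0.92 [272.6 231.3] 7447 (np.int64(219), np.int64(160), np.int64(331), np.int64(285))
top wax_tub_mid 0.97 [437.3 218.5] 742 (np.int64(419), np.int64(204), np.int64(451), np.int64(234))
top tape_roll_mid 0.96 [417.7 308. ] 579 (np.int64(387), np.int64(295), np.int64(427), np.int64(337))
top sand_block_mid 0.8 [383.7 204.2] 707 (np.int64(367), np.int64(189), np.int64(402), np.int64(211))
top drink_bottle 0.6 [198.8 182.5] 2013 (np.int64(174), np.int64(152), np.int64(224), np.int64(215))
top lug_left 0.77 [345.2 263. ] 1
[... 1741 characters left out ...]
scene drink_bottle 0.92 [392.1 164.9] 1754 (np.int64(375), np.int64(126), np.int64(403), np.int64(209))
scene lug_left 0.58 [306.9 278.7] 2596 (np.int64(280), np.int64(244), np.int64(333), np.int64(312))
scene lug_right 0.91 [308.5 276.8] 2577 (np.int64(280), np.int64(244), np.int64(332), np.int64(311))
scene far_left 0.81 [307.6 278.1] 2610 (np.int64(279), np.int64(243), np.int64(333), np.int64(312))
scene far_right 0.91 [307.1 276.9] 2650 (np.int64(279), np.int64(244), np.int64(333), np.int64(313))
scene socket 0.65 [302.8 278.2] 2729 (np.int64(279), np.int64(243), np.int64(333), np.int64(312))
scene socket 0.36 [307.6 207.1] 389 (np.int64(299), np.int64(195), np.int64(318), np.int64(219))
```

View pics/top_z.png

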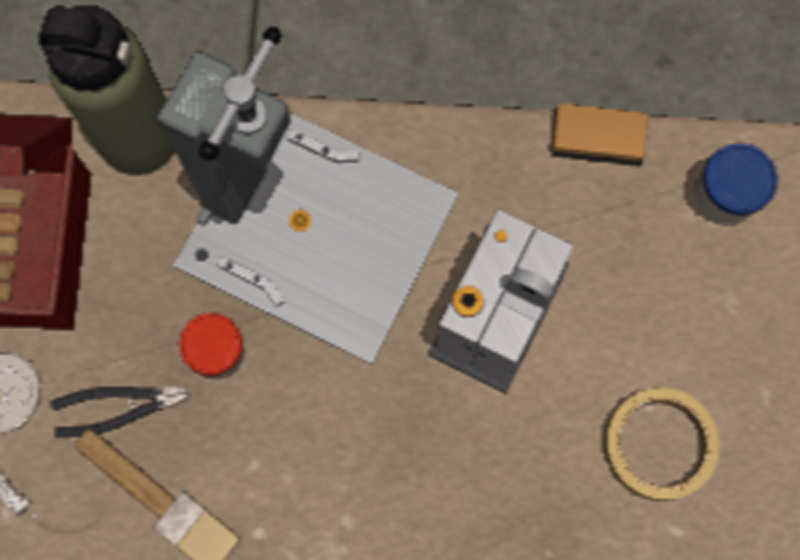

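View pics/scene_z.png

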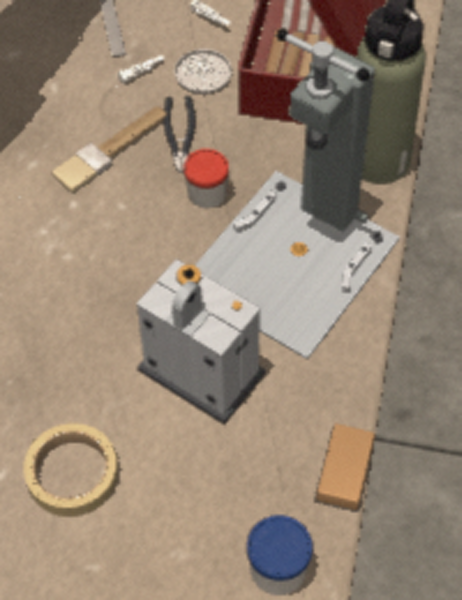

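```bash
cat > fit0.py <<'E'
from h import *
from scipy.optimize import least_squares
T=lambda u,v:(160+(u+.5)/2.66667-.5,150+(v+.5)/2.66667-.5)
S=lambda u,v:(220+(u+.5)/2.3077-.5,130+(v+.5)/2.3077-.5)
def fit(pts,x0):
    def res(p):
        c,s=np.cos(p[2]),np.sin(p[2]); R=np.array([[c,-s,0],[s,c,0],[0,0,1]])
        o=[]
        for n,P,uv in pts: o+=list(proj(n,R@np.array(P)+[p[0],p[1],0])[0]-uv)
        return np.array(o)
    q=least_squares(res,x0,loss='soft_l1'); return q.x,res(q.x).reshape(-1,2)
stand=[("top",(-.12,.09,.006),T(372,362)),("top",(-.12,-.09,.006),T(458,192)),("top",(.085,.09,.006),T(174,265)),("top",(0,0,.008),T(300,220)),
("scene",(-.12,.09,.006),S(193,274)),("scene",(-.12,-.09,.006),S(307,356)),("scene",(.085,-.09,.006),S(398,237)),("scene",(.085,.09,.006),S(277,172)),("scene",(0,0,.008),S(299,248))]
mould=[("top",(.04,.06,.0),T(430,355)),("top",(-.04,.06,0),T(506,391)),("top",(.0355,-.055,.14),T(500,211)),("top",(-.0355,-.055,.14),T(572,245)),("top",(-.0355,.055,.14),T(517,362)),("top",(.022,.028,.148),T(468,300)),
("scene",(-.04,.06,0.005),S(139,370)),("scene",(-.04,-.06,0.005),S(224,413)),("scene",(.04,-.06,0.005),S(265,371)),("scene",(-.0355,.055,.14),S(139,303)),("scene",(.0355,-.055,.14),S(260,313)),("scene",(.022,.028,.148),S(188,274))]
b=back("top",(270,232),0)
if __name__=="__main__":
  for n,p in (("stand",stand),("mould",mould)):
    x,e=fit(p,[b[0],b[1],1.1]); print(n,x[:2],x[2],np.degrees(x[2])); print(np.round(e,1).tolist())
  for m in ("top","scene"):
    for uv in [(437,218)]: pass
  print("tub",back("top",(437,215),.06),"tape",back("top",(408,316),.02),"sand",back("top",(384,201),.02),"redtub",back("top",(239,279),.05))
E
python3 fit0.py
```

```text
stand [0.54571044 0.11192066] 1.1640345277102346 66.69426564530052
[[-0.3, 0.6], [0.1, 0.2], [-0.5, -0.0], [-0.2, -0.1], [-5.6, 3.6], [0.6, 0.7], [1.3, -0.1], [-0.1, -0.7], [0.4, 0.2]]
mould [ 0.46627997 -0.07364184] 1.1574969997168365 66.31969288283018
[[-1.0, -0.0], [0.1, 1.3], [-0.9, -1.2], [1.1, 0.1], [0.0, 0.5], [0.2, 0.2], [-0.4, -0.4], [0.3, 4.7], [0.4, 0.4], [-1.2, 0.3], [0.7, -2.3], [0.6, 0.1]]
tub [ 0.59673073 -0.28330821  0.06      ] tape [ 0.35684685 -0.22400056  0.02      ] sand [ 0.6382838  -0.16128884  0.02      ] redtub [0.41743856 0.17664371 0.05      ]
```

```bash
cat >> h.py <<'E'
from scipy.spatial.transform import Rotation as Ro, Slerp
import json
SY=1.1640; SO=np.array([0.5457,0.1119,0.])
RS=Ro.from_euler('z',SY).as_matrix()
def w2s(p): return RS.T@(np.asarray(p)-SO)
def s2w(p): return SO+RS@np.asarray(p)
def rows(p,R,targets,jaw):
    """targets: list of (pos,R) absolute commanded poses; rounds to 0.01cm / 0.05deg with feedback"""
    out=[];mx=[0,0]
    p=np.array(p,float);R=np.array(R)
    for tp,tR in targets:
        s=np.round(R.T@(tp-p)*100,2); w=np.round(Ro.from_matrix(R.T@tR).as_rotvec(degrees=True),1)
        mx=[max(mx[0],np.linalg.norm(s)*10),max(mx[1],np.linalg.norm(w))]
        out.append([jaw,(s+0.).tolist(),(w+0.).tolist()])
        p=p+R@s/100; R=R@Ro.from_rotvec(w,degrees=True).as_matrix()
    print(json.dumps(out,separators=(',',':'))); print('max mm/deg per row',mx,'n',len(out))
    np.savez('cmd_next.npz',p=p,R=R); return p,R
def handR(lean,yaw):
    m=np.array([np.cos(yaw),np.sin(yaw),0]); u=np.array([0,0,1.]); c,s=np.cos(lean),np.sin(lean)
    z=s*m-c*u; x=c*m+s*u; y=np.cross(z,x); return np.stack([x,y,z],1)
def state():
    o=r.get_obs(); return np.array(o['ee_pos']),np.array(o['tcp_rot']),o
E
python3 - <<'E'
from h import *
p,R,o=state()
yaw=np.radians(66.5); Rt=handR(np.radians(35),yaw)
my=np.array([.4663,-.0736,0]); lug=my+Ro.from_euler('z',yaw).as_matrix()@[-.018,0,.170]
tp=lug-Rt[:,2]*(.006+.10)
print(lug,tp)
sl=Slerp([0,1],Ro.from_matrix([R,Rt]))
N=26; T=[]
for i in range(1,N+1):
    s=i/N; s=s*s*(3-2*s); q=p+(tp-p)*s; q[2]+=.05*4*s*(1-s); T.append((q,sl(s).as_matrix()))
a=rows(p,R,T[:13],-1); rows(a[0],a[1],T[13:],-1)
E
```

```text
[ 0.45912252 -0.09010708  0.17      ] [ 0.43487893 -0.14586351  0.25683012]
[[-1,[-0.2,-0.26,-0.09],[-0.1,0.1,0.4]],[-1,[-0.57,-0.73,-0.27],[-0.4,0.3,1.2]],[-1,[-0.95,-1.15,-0.42],[-0.6,0.5,2.0]],[-1,[-1.31,-1.5,-0.57],[-0.8,0.7,2.6]],[-1,[-1.69,-1.75,-0.7],[-1.0,0.9,3.1]],[-1,[-2.07,-1.93,-0.83],[-1.2,1.0,3.8]],[-1,[-2.45,-1.98,-0.95],[-1.3,1.1,4.1]],[-1,[-2.82,-1.97,-1.06],[-1.5,1.2,4.6]],[-1,[-3.16,-1.83,-1.14],[-1.5,1.3,4.9]],[-1,[-3.47,-1.62,-1.23],[-1.7,1.3,5.2]],[-1,[-3.74,-1.33,-1.28],[-1.6,1.4,5.3]],[-1,[-3.93,-0.98,-1.31],[-1.8,1.5,5.5]],[-1,[-4.04,-0.59,-1.34],[-1.7,1.5,5.6]]]
max mm/deg per row [np.float64(42.97126947158997), np.float64(6.041522986797285)] n 13
[[-1,[-4.09,-0.16,-1.32],[-1.8,1.4,5.5]],[-1,[-4.04,0.25,-1.29],[-1.7,1.5,5.5]],[-1,[-3.92,0.64,-1.23],[-1.7,1.4,5.4]],[-1,[-3.71,0.98,-1.14],[-1.6,1.4,5.2]],[-1,[-3.45,1.27,-1.05],[-1.6,1.3,4.9]],[-1,[-3.11,1.48,-0.93],[-1.4,1.2,4.5]],[-1,[-2.76,1.57,-0.8],[-1.3,1.1,4.2]],[-1,[-2.35,1.59,-0.67],[-1.2,1.0,3.7]],[-1,[-1.95,1.51,-0.54],[-1.0,0.8,3.2]],[-1,[-1.52,1.31,-0.42],[-0.8,0.7,2.6]],[-1,[-1.1,1.04,-0.29],[-0.6,0.5,1.9]],[-1,[-0.67,0.67,-0.17],[-0.4,0.3,1.2]],[-1,[-0.22,0.24,-0.06],[-0.2,0.1,0.5]]]
max mm/deg per row [np.float64(43.00709243834091), np.float64(5.953990258641679)] n 13
```

```bash
cat >> h.py <<'E'
def screw(p,R,tp,tR,N,jaw,show=True,save=True):
    w=np.round(Ro.from_matrix(R.T@tR).as_rotvec(degrees=True)/N,2)
    dR=Ro.from_rotvec(w,degrees=True).as_matrix()
    A=np.zeros((3,3));M=np.array(R)
    for k in range(N): A+=M; M=M@dR
    s=np.round(np.linalg.solve(A,tp-p)*100,2)
    q=np.array(p);M=np.array(R);path=[]
    for k in range(N): q=q+M@s/100; M=M@dR; path.append(q.copy())
    print(N,'x',json.dumps([jaw,(s+0.).tolist(),(w+0.).tolist()]),'| mm %.1f deg %.2f'%(np.linalg.norm(s)*10,np.linalg.norm(w)),'err mm',np.round((q-tp)*1000,1))
    if save: np.savez('cmd.npz',p=q,R=M)
    return q,M,np.array(path)
E
python3 - <<'E'
from h import *
p,R,o=state()
yaw=np.radians(66.5); Rt=handR(np.radians(35),yaw)
lug=np.array([ 0.45912252,-0.09010708,0.17 ])
tp=lug-Rt[:,2]*(.006+.10)
q,M,pa=screw(p,R,np.array([.25,.20,.30]),Slerp([0,1],Ro.from_matrix([R,Rt]))(.5).as_matrix(),12,-1);print(pa[::3])
q,M,pa=screw(q,M,tp,Rt,12,-1);print(pa[::3])
E
```

```text
12 x [-1, [-2.46, -1.66, -0.94], [-1.27, 1.06, 4.02]] | mm 31.1 deg 4.35 err mm [ 0.4 -0.4 -0.5]
[[0.14799448 0.51302598 0.25303633]
 [0.19886689 0.43841533 0.27615799]
 [0.23359406 0.35326207 0.29139963]
 [0.25009166 0.26181334 0.29876983]]
12 x [-1, [-2.98, 1.37, -0.9], [-1.27, 1.06, 4.03]] | mm 34.0 deg 4.36 err mm [ 0.2 -0.3 -0.7]
[[ 0.27645011  0.17784671  0.30111122]
 [ 0.34472577  0.10228956  0.30038279]
 [ 0.39549958  0.01451393  0.29097859]
 [ 0.42633665 -0.08083582  0.27285459]]
```

Request:
move_arm(commands=[[-1,[-2.46,-1.66,-0.94],[-1.27,1.06,4.02]],[-1,[-2.46,-1.66,-0.94],[-1.27,1.06,4.02]],[-1,[-2.46,-1.66,-0.94],[-1.27,1.06,4.02]],[-1,[-2.46,-1.66,-0.94],[-1.27,1.06,4.02]],[-1,[-2.46,-1.66,-0.94],[-1.27,1.06,4.02]],[-1,[-2.46,-1.66,-0.94],[-1.27,1.06,4.02]],[-1,[-2.46,-1.66,-0.94],[-1.27,1.06,4.02]],[-1,[-2.46,-1.66,-0.94],[-1.27,1.06,4.02]],[-1,[-2.46,-1.66,-0.94],[-1.27,1.06,4.02]],[-1,[-2.46,-1.66,-0.94],[-1.27,1.06,4.02]],[-1,[-2.46,-1.66,-0.94],[-1.27,1.06,4.02]],[-1,[-2.46,-1.66,-0.94],[-1.27,1.06,4.02]]])

```text
time_s: 2.75
ee_pos: [0.2503, 0.1985, 0.2998]
tcp_rot: [[-0.463, 0.886, -0.01], [0.835, 0.44, 0.331], [0.298, 0.145, -0.943]]
wrist_force: [1.2, -0.8, 0.8]
finger_gap: 0.0929
```

```bash
cat > log.py <<'E'
from h import *
p,R,o=state()
with open('log.jsonl','a') as f: f.write(json.dumps([list(map(float,o['joints'])),p.tolist(),R.tolist()])+'\n')
print('t',o['time_s'],'p',np.round(p,4),'z',np.round(R[:,2],3),'F',np.round(o['wrist_force'],1),'M',np.round(o['torque'],2),'gap',round(o['finger_gap'],4),'j',np.round(o['joints'],3))
E
python3 log.py
```

```text
t 2.75 p [0.2503 0.1985 0.2998] z [-0.01   0.331 -0.943] F [ 1.2 -0.8  0.8] M [-0.21  0.05  0.02] gap 0.0929 j [ 0.258 -0.252  2.183  0.361  1.156 -0.362]
```

Request:
move_arm(commands=[[-1,[-2.98,1.37,-0.9],[-1.27,1.06,4.03]],[-1,[-2.98,1.37,-0.9],[-1.27,1.06,4.03]],[-1,[-2.98,1.37,-0.9],[-1.27,1.06,4.03]],[-1,[-2.98,1.37,-0.9],[-1.27,1.06,4.03]],[-1,[-2.98,1.37,-0.9],[-1.27,1.06,4.03]],[-1,[-2.98,1.37,-0.9],[-1.27,1.06,4.03]],[-1,[-2.98,1.37,-0.9],[-1.27,1.06,4.03]],[-1,[-2.98,1.37,-0.9],[-1.27,1.06,4.03]],[-1,[-2.98,1.37,-0.9],[-1.27,1.06,4.03]],[-1,[-2.98,1.37,-0.9],[-1.27,1.06,4.03]],[-1,[-2.98,1.37,-0.9],[-1.27,1.06,4.03]],[-1,[-2.98,1.37,-0.9],[-1.27,1.06,4.03]],[-1,[0,0,0],[0,0,0]]])

```text
time_s: 3.83
ee_pos: [0.4352, -0.1504, 0.2544]
tcp_rot: [[0.334, 0.914, 0.232], [0.748, -0.407, 0.524], [0.574, -0.002, -0.819]]
wrist_force: [-0.7, 0.8, -0.3]
finger_gap: 0.093
```

```bash
python3 log.py
python3 - <<'E'
from h import *
c=np.load('cmd.npz'); print(c['p'],c['R'][:,2])
for n in ["wrist"]:
    im=r.snapshot(n); cv2.imwrite("pics/w1.png",im[:,:,::-1])
E
```

```text
t 3.8333 p [ 0.4352 -0.1504  0.2544] z [ 0.232  0.524 -0.819] F [-0.7  0.8 -0.3] M [-0.32  0.21 -0.  ] gap 0.093 j [-0.743  0.251  1.886  0.602  1.282 -0.583]
[ 0.43508127 -0.14613125  0.2561108 ] [ 0.22954754  0.52514994 -0.81946657]
```

View pics/w1.png

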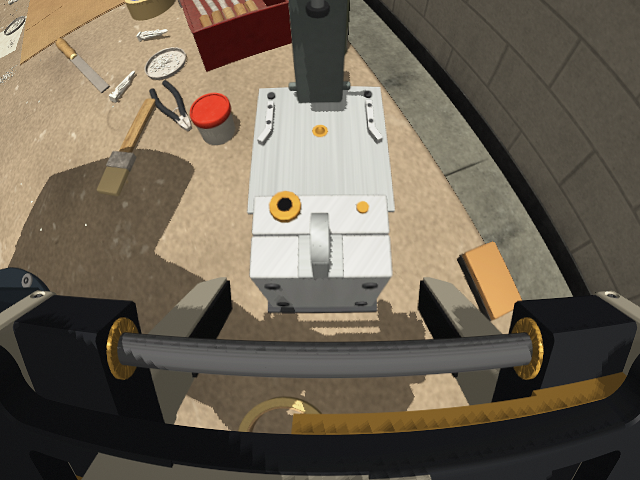

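```bash
cat >> h.py <<'E'
def wproj(P,p,R):
    c=r.get_calibration('wrist'); T=np.array(c['tool_from_camera']); f=240/np.tan(np.radians(c['fov_y']/2))
    q=(R.T@(np.atleast_2d(P)-p).T).T; q=(T[:3,:3].T@(q-T[:3,3]).T).T
    th=np.arctan2(np.hypot(q[:,0],q[:,1]),q[:,2]); ph=np.arctan2(q[:,1],q[:,0])
    return np.stack([c['cx']+f*th*np.cos(ph),c['cy']+f*th*np.sin(ph)],1)
E
python3 - <<'E'
from h import *
p,R,o=state(); im=r.snapshot('wrist'); print(o['time_s'],p,R[:,2],o['qvel'])
np.savez('w2.npz',im=im,p=p,R=R)
z=cv2.resize(im[80:330,220:420,::-1],None,fx=2.4,fy=2.4,interpolation=cv2.INTER_CUBIC); cv2.imwrite('pics/w2z.png',z)
E
```

```text
3.8833 [ 0.43492923 -0.14823748  0.25508879] [ 0.2304242   0.52518186 -0.81920004] [ 0.05824292 -0.04547406  0.02767008  0.00133067  0.01102251 -0.00354443]
```

View pics/w2z.png

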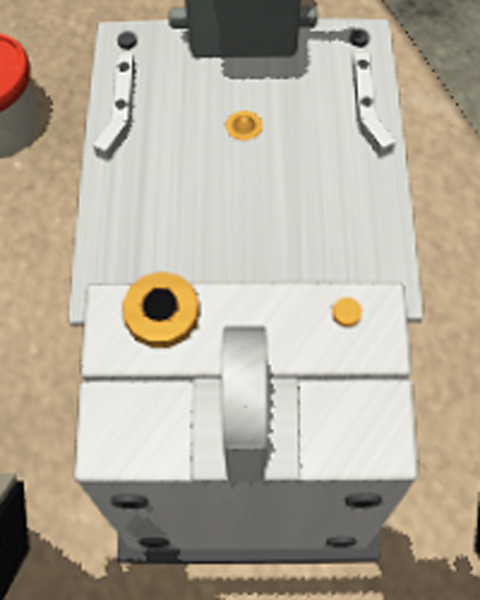

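```bash
cat > fit1.py <<'E'
from fit0 import *
d=np.load('w2.npz'); W=lambda u,v:(220+(u+.5)/2.4-.5,80+(v+.5)/2.4-.5)
wm=[((.0355,.055,.14),W(85,284)),((.0355,-.055,.14),W(406,285)),((-.0355,.055,.14),W(76,479)),((-.0355,-.055,.14),W(416,478)),((.022,.028,.148),W(160,304)),((-.04,.06,0),W(113,562)),((-.04,-.06,0),W(380,562))]
ws=[((-.12,.09,.006),W(70,320)),((-.12,-.09,.006),W(422,318)),((.085,.09,.006),W(99,20)),((.085,-.09,.006),W(389,22)),((0,0,.008),W(244,125)),((-.003,.064,.018),W(130,113)),]
def fitw(pts):
    def res(p):
        c,s=np.cos(p[2]),np.sin(p[2]); Rm=np.array([[c,-s,0],[s,c,0],[0,0,1]])
        return np.array([wproj(Rm@np.array(P)+[p[0],p[1],0],d['p'],d['R'])[0]-uv for P,uv in pts])
    q=least_squares(lambda p:res(p).ravel(),[.5,0,1.16],loss='soft_l1'); return q.x,res(q.x)
for n,p in (('mould',wm),('stand',ws)):
    x,e=fitw(p); print(n,np.round(x,4),np.degrees(x[2])); print(np.round(e,1).tolist())
E
python3 fit1.py
```

```text
mould [ 0.4661 -0.0724  1.1571] 66.29795245104005
[[0.6, -1.7], [-0.4, -2.3], [-1.5, 0.6], [1.1, 0.9], [-0.0, 0.2], [2.6, 0.2], [-1.7, 0.1]]
stand [0.5458 0.113  1.1601] 66.46605821166112
[[-1.0, -0.1], [0.4, 0.0], [0.2, 0.4], [0.6, -1.1], [0.3, -1.0], [-0.6, 2.2]]
```

```bash
sed -i 's/^SY=.*/SY=1.162; SO=np.array([0.5458,0.1125,0.])/' h.py
cat > kin.py <<'E'
from h import *
from scipy.optimize import least_squares
L=[json.loads(l) for l in open('log.jsonl')]
L.append([[1.25140310e+00,3.51219700e-01,1.65238406e+00,1.4e-05,1.13911538,-8.46231702e-02],[0.12783023,0.53462943,0.24312569],[[-9.72566468e-01,2.32624872e-01,-3.65809814e-04],[2.32625135e-01,9.72565890e-01,-1.06551438e-03],[1.07909001e-04,-1.12138011e-03,-9.99999365e-01]]])
rz=lambda a:Ro.from_euler('z',a).as_matrix(); ry=lambda a:Ro.from_euler('y',a).as_matrix()
def fk(j,P,s4=1,s5=1,s6=1):
    h,a1,a2,b,e,T,yo=P
    R=rz(j[0]); p=R@[a1,0,h]; R=R@ry(j[1]); p=p+R@[0,0,a2]; R=R@ry(j[2]); p=p+R@[e,0,b]
    R=R@rz(s4*j[3])@ry(s5*j[4]); p=p+R@[0,0,T]; R=R@rz(s6*j[5]+yo); return p,R
if __name__=="__main__":
  for s4 in (1,-1):
   for s6 in (1,-1):
    def res(P):
        o=[]
        for j,p,R in L:
            q,M=fk(j,P,s4,1,s6); o+=list(10*(q-p))+list((M-np.array(R)).ravel())
        return np.array(o)+0
    best=min((least_squares(lambda P:np.r_[res(P),1e-3*(P-[.3,0,.45,.45,0,.25,np.pi/2])[:6]],[.3,0,.45,.45,0,.25,y]) for y in (0,1.57,3.14,-1.57)),key=lambda q:q.cost)
    print(s4,s6,best.cost,np.round(best.x,4))
E
python3 kin.py
```

```text
1 1 0.12398955740208147 [ 0.2153 -0.0626  0.481   0.4362 -0.116   0.3521  1.5708]
1 -1 0.6117913927338926 [ 0.2153 -0.0626  0.481   0.4362 -0.116   0.3521  0.8827]
-1 1 1.890666836977189 [ 0.5193  0.3762  0.5252  0.4471  0.9822 -0.3452  1.7797]
-1 -1 1.9694977252097194 [ 0.5193  0.3762  0.5252  0.4471  0.9822 -0.3452  1.1499]
```

Run:
```python
from kin import *
P=[ 0.2153,-0.0626,0.481,0.4362,-0.116,0.3521,1.5708]
for j,p,R in L:
    q,M=fk(j,P); print(np.round(q-p,4),np.round((M-np.array(R)),3).tolist())
```

```text
[ 0.0039 -0.0138  0.0038] [[0.0, 0.0, 0.0], [0.0, -0.0, -0.0], [0.0, -0.0, 0.0]]
[0.0053 0.0054 0.002 ] [[0.0, -0.0, 0.0], [-0.0, -0.0, -0.0], [-0.0, -0.0, 0.0]]
[ 0.044  -0.0152 -0.0059] [[0.0, 0.0, 0.0], [0.0, -0.0, -0.0], [-0.0, -0.0, -0.0]]
```

```bash
python3 - <<'E'
import re
s=open('kin.py').read()
s=s.replace("h,a1,a2,b,e,T,yo=P","h,a1,a2,b,e,T,yo,dy=P").replace("p=R@[a1,0,h]","p=R@[a1,dy,h]")
s=s.split('if __name__')[0]+'''def fitP():
    def res(P):
        P=np.r_[P[:6],np.pi/2,P[6]]
        return np.concatenate([10*(fk(j,P)[0]-p) for j,p,R in L]+[.003*(P[:6]-[.2,0,.45,.45,0,.3])])
    q=least_squares(res,[.2,0,.45,.45,0,.3,0]); return np.r_[q.x[:6],np.pi/2,q.x[6]],q.cost
def ik(p,R,P,j0):
    lo=np.array([-2.75,-.79,.01,-1.57,.07,-2.87]);hi=np.array([2.75,2.1,2.65,4.71,3.14,2.87])
    f=lambda j:np.r_[10*(fk(j,P)[0]-p),(fk(j,P)[1]-R).ravel()]
    q=least_squares(f,np.clip(j0,lo+1e-3,hi-1e-3),bounds=(lo,hi)); return q.x,np.linalg.norm(f(q.x))
if __name__=="__main__":
    P,c=fitP(); print(P,c)
    for j,p,R in L: print(np.round(fk(j,P)[0]-p,4))
'''
open('kin.py','w').write(s)
E
python3 kin.py
```

```text
[ 2.58699450e-01 -1.43829055e-07  4.87299856e-01  4.37799818e-01
  4.06992572e-02  2.52557064e-01  1.57079633e+00  4.64999847e-02] 4.0018858321172854e-08
[-0.  0.  0.]
[ 0. -0. -0.]
[ 0. -0.  0.]
```

```bash
cat > walk.py <<'E'
from kin import *
FEET={'L':np.array([-.04,.06,0]),'R':np.array([-.04,-.06,0]),'FL':np.array([.04,.06,0]),'FR':np.array([.04,-.06,0])}
G=np.array([-.018,0,.170]); BETA=np.radians(35)
H=handR(BETA,0.)
def M(psi,rho,al): # degrees -> mould rotation in stand frame
    return Ro.from_euler('z',psi,degrees=True).as_matrix()@Ro.from_euler('x',rho,degrees=True).as_matrix()@Ro.from_euler('y',-al,degrees=True).as_matrix()
def mpose(foot,fp,psi,rho,al):
    m=M(psi,rho,al); return fp-m@FEET[foot],m
def hand(o,m,g=G,Hh=H):
    return s2w(o+m@(g-Hh[:,2]*.006)), RS@m@Hh
if __name__=="__main__":
    P,c=fitP(); j=np.array(L[1][0])
    seq=[];psi=-.3;rho=al=0.
    fp={'L':np.array([-.242,.06,0]),'R':np.array([-.242,-.06,0])}
    def go(foot,ps,rh,a,n=8):
        global psi,rho,al,j
        wl=0
        for k in range(1,n+1):
            s=k/n; o,m=mpose(foot,fp[foot],psi+(ps-psi)*s,rho+(rh-rho)*s,al+(a-al)*s)
            tp,tR=hand(o,m); jn,e=ik(tp,tR,P,j); wl=max(wl,np.abs(jn-j).max()); j=jn
            if e>1e-3: print('IK FAIL',e,tp)
        psi,rho,al=ps,rh,a
        for f in fp: fp[f]=o+m@FEET[f]
        print(foot,'psi %.1f rho %.1f al %.1f'%(psi,rho,al),'L',np.round(fp['L']*1e3,1),'R',np.round(fp['R']*1e3,1),'j',np.round(j,2),'maxdj',round(wl,3))
    go('L',0,0,0,1);go('L',-.3,0,14)
    go('L',0,-5,14);go('L',17,-5,14);go('L',17,0,14)
    go('R',17,5,14);go('R',-7,5,14);go('R',-7,0,14)
    go('L',-7,-5,14);go('L',17,-5,14);go('L',17,0,14)
    go('R',17,8,14);go('R',-22.5,8,14);go('R',-22.5,2.87,14)
    go('L',-22.5,-5,14);go('L',5.5,-5,14);go('L',5.5,0,14)
    go('R',5.5,5,14);go('R',0,5,14);go('R',0,0,14);go('R',0,0,0)
    fp['R']=fp['R']+[.06,0,0]; go('R',0,0,0)
E
python3 walk.py
```

```text
L psi 0.0 rho 0.0 al 0.0 L [-242.   60.    0.] R [-242.  -60.    0.] j [-0.62  0.36  1.98  0.7   1.06 -0.64] maxdj 0.218
L psi -0.3 rho 0.0 al 14.0 L [-242.   60.    0.] R [-242.6  -60.     0. ] j [-0.8   0.46  1.97  0.83  1.26 -0.87] maxdj 0.034
L psi 0.0 rho -5.0 al 14.0 L [-242.   60.    0.] R [-242.   -59.5   10.5] j [-0.82  0.41  2.03  0.86  1.23 -0.99] maxdj 0.014
L psi 17.0 rho -5.0 al 14.0 L [-242.   60.    0.] R [-207.   -54.3   10.5] j [-0.74  0.49  1.9   0.72  1.37 -1.04] maxdj 0.019
L psi 17.0 rho 0.0 al 14.0 L [-242.   60.    0.] R [-206.9  -54.8    0. ] j [-0.71  0.53  1.83  0.69  1.4  -0.94] maxdj 0.014
R psi 17.0 rho 5.0 al 14.0 L [-241.9   59.6   10.5] R [-206.9  -54.8    0. ] j [-0.68  0.56  1.76  0.66  1.46 -0.82] maxdj 0.015
R psi -7.0 rho 5.0 al 14.0 L [-192.3   63.9   10.5] R [-206.9  -54.8    0. ] j [-0.72  0.44  1.99  0.9   1.2  -0.71] maxdj 0.034
R psi -7.0 rho 0.0 al 14.0 L [-192.3   64.3    0. ] R [-206.9  -54.8    0. ] j [-0.73  0.4   2.06  0.95  1.14 -0.83] maxdj 0.016
L psi -7.0 rho -5.0 al 14.0 L [-192.3   64.3    0. ] R [-206.9  -54.3   10.5] j [-0.75 
[... 983 characters left out ...]
   60.3    6. ] R [-99.8 -59.1   6. ] j [-0.51  0.45  1.96  0.93  1.17 -0.77] maxdj 0.014
R psi 5.5 rho 5.0 al 14.0 L [-111.3   59.9   16.5] R [-99.8 -59.1   6. ] j [-0.49  0.48  1.88  0.89  1.23 -0.65] maxdj 0.016
R psi 0.0 rho 5.0 al 14.0 L [-99.8  60.4  16.5] R [-99.8 -59.1   6. ] j [-0.49  0.45  1.94  0.95  1.17 -0.63] maxdj 0.008
R psi 0.0 rho 0.0 al 14.0 L [-99.8  60.9   6. ] R [-99.8 -59.1   6. ] j [-0.5   0.42  2.01  1.    1.1  -0.75] maxdj 0.016
R psi 0.0 rho 0.0 al 0.0 L [-99.8  60.9   6. ] R [-99.8 -59.1   6. ] j [-0.31  0.36  1.96  0.79  0.93 -0.42] maxdj 0.047
R psi 0.0 rho 0.0 al 0.0 L [-39.8  60.9   6. ] R [-39.8 -59.1   6. ] j [-0.18  0.38  1.93  0.82  0.87 -0.33] maxdj 0.126
```

Run:
```python
from walk import *
c=np.load('cmd.npz'); p,R=c['p'],c['R']
o=w2s([.4662,-.0730,0]); print(o)
m=M(np.degrees(1.1574-SY),0,0); tp,tR=hand(o,m)
tp,tR,_=screw(p,R,tp,tR,12,-1)
np.savez('cmd.npz',p=tp,R=tR)
```

```text
[-0.2018562  -0.00069624  0.        ]
12 x [-1, [0.01, -0.01, 0.83], [0.0, 0.0, 0.01]] | mm 8.3 deg 0.01 err mm [-0.3  0.2  0.3]
```

Request:
move_arm(commands=[[-1,[0.01,-0.01,0.83],[0,0,0]],[-1,[0.01,-0.01,0.83],[0,0,0]],[-1,[0.01,-0.01,0.83],[0,0,0]],[-1,[0.01,-0.01,0.83],[0,0,0]],[-1,[0.01,-0.01,0.83],[0,0,0]],[-1,[0.01,-0.01,0.83],[0,0,0]],[-1,[0.01,-0.01,0.83],[0,0,0]],[-1,[0.01,-0.01,0.83],[0,0,0]],[-1,[0.01,-0.01,0.83],[0,0,0]],[-1,[0.01,-0.01,0.83],[0,0,0]],[-1,[0.01,-0.01,0.83],[0,0,0]],[-1,[0.01,-0.01,0.83],[0,0,0]],[-1,[0,0,0],[0,0,0]],[-1,[0,0,0],[0,0,0]]])

```text
time_s: 5.1
ee_pos: [0.4572, -0.0922, 0.1749]
tcp_rot: [[0.327, 0.917, 0.229], [0.751, -0.399, 0.526], [0.573, 0.0, -0.819]]
wrist_force: [0.2, -0.6, 0.2]
finger_gap: 0.093
```

```bash
python3 log.py; python3 kin.py
python3 - <<'E'
from h import *
c=np.load('cmd.npz'); print(c['p'],c['R'][:,2])
p,R,o=state(); im=r.snapshot('wrist'); np.savez('w3.npz',im=im,p=p,R=R); cv2.imwrite("pics/w3.png",im[:,:,::-1])
E
```

```text
t 5.1 p [ 0.4572 -0.0922  0.1749] z [ 0.229  0.526 -0.819] F [ 0.2 -0.6  0.2] M [-0.25  0.16 -0.01] gap 0.093 j [-0.614  0.356  1.984  0.698  1.063 -0.635]
[ 2.58699909e-01 -2.40985100e-08  4.87299944e-01  4.37799954e-01
  4.06998570e-02  2.52557002e-01  1.57079633e+00  4.65000018e-02] 4.001910780382289e-08
[-0.  0.  0.]
[ 0.  0. -0.]
[ 0. -0. -0.]
[ 0. -0.  0.]
[ 0.45723773 -0.09244487  0.17517933] [ 0.22954754  0.52514994 -0.81946657]
```

View pics/w3.png

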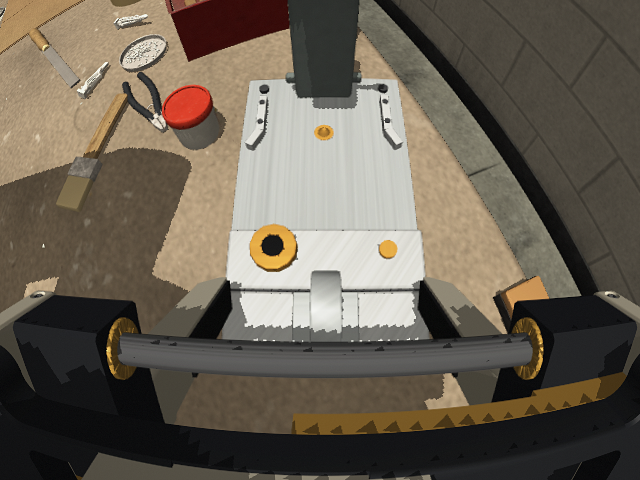

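Request:
move_arm(commands=[[1,[0,0,0],[0,0,0]],[1,[0,0,0],[0,0,0]],[1,[0,0,0],[0,0,0]],[1,[0,0,0],[0,0,0]],[1,[0,0,0],[0,0,0]],[1,[0,0,0],[0,0,0]],[1,[0,0,0],[0,0,0]],[1,[0,0,0],[0,0,0]]], squeeze=55)

```text
time_s: 5.82
ee_pos: [0.4572, -0.0924, 0.1752]
tcp_rot: [[0.327, 0.917, 0.23], [0.751, -0.399, 0.525], [0.573, 0.001, -0.819]]
wrist_force: [0.9, 0.3, 0.1]
finger_gap: 0.0442
```

```bash
python3 log.py
```

```text
t 5.8167 p [ 0.4572 -0.0924  0.1752] z [ 0.23   0.525 -0.819] F [0.9 0.3 0.1] M [-0.33  0.14 -0.  ] gap 0.0442 j [-0.615  0.355  1.984  0.698  1.063 -0.635]
```

Fingers are slow (about 73 mm/s); more closing rows.

Request:
move_arm(commands=[[1,[0,0,0],[0,0,0]],[1,[0,0,0],[0,0,0]],[1,[0,0,0],[0,0,0]],[1,[0,0,0],[0,0,0]],[1,[0,0,0],[0,0,0]],[1,[0,0,0],[0,0,0]],[1,[0,0,0],[0,0,0]],[1,[0,0,0],[0,0,0]]])

```text
time_s: 6.48
ee_pos: [0.4573, -0.0925, 0.1751]
tcp_rot: [[0.327, 0.917, 0.23], [0.752, -0.4, 0.525], [0.573, 0.001, -0.82]]
wrist_force: [0.5, -1.0, -0.8]
finger_gap: 0.0115
```

```bash
python3 log.py
```

```text
t 6.4833 p [ 0.4573 -0.0925  0.1751] z [ 0.23   0.525 -0.82 ] F [ 0.5 -1.  -0.8] M [-0.46  0.11 -0.12] gap 0.0115 j [-0.615  0.355  1.984  0.698  1.063 -0.635]
```

```bash
cat > ph.py <<'E'
# usage: ph.py foot psi rho al N [bias_mm] ; foot pivot surface z chosen by x; state in st.npz: cmd p,R ; mould o,m (nominal w/o bias); grasp
from walk import *
import sys
def load(): return dict(np.load('st.npz'))
def phase(st,foot,psi,rho,al,N,bias,jaw=1,footpos=None,P=None,j=None):
    o,m=st['o'],st['m']; f=o+m@FEET[foot]
    if footpos is not None: f=np.array(footpos)
    m2=M(psi,rho,al); o2=f-m2@FEET[foot]
    tp=s2w(o2+m2@st['gp'])-[0,0,bias/1000]; tR=RS@m2@st['gR']
    q,R,path=screw(st['p'],st['R'],tp,tR,N,jaw,save=False)
    st.update(p=q,R=R,o=o2,m=m2)
    ft={k:np.round((o2+m2@v)*1e3,1).tolist() for k,v in FEET.items()}
    print('   ',ft)
    return st
if __name__=="__main__":
    a=sys.argv[1:]; st=load()
    while a:
        foot=a[0]; psi,rho,al=map(float,a[1:4]); N=int(a[4]); b=float(a[5]); a=a[6:]
        fp=st['o']+st['m']@FEET[foot]; z=float(.006 if fp[0]>-.12 else 0)
        fp[2]=z; st=phase(st,foot,psi,rho,al,N,b,footpos=fp)
    np.savez('st_next.npz',**st)
E
python3 - <<'E'
from walk import *
c=np.load('cmd.npz'); o=w2s([.4662,-.0730,0]); m=M(np.degrees(1.1574-SY),0,0)
ow=s2w(o); mw=RS@m
np.savez('st.npz',p=c['p'],R=c['R'],o=o,m=m,gp=mw.T@(c['p']-ow),gR=mw.T@c['R'])
print(mw.T@(c['p']-ow))
E
python3 ph.py L -.26 0 14 14 0.5
```

```text
[-0.0214072   0.00039587  0.17517933]
14 x [1, [-0.24, 0.0, -0.2], [0.0, 1.0, 0.0]] | mm 3.1 deg 1.00 err mm [-0.2 -0.6 -0.1]
    {'L': [-241.6, 59.5, 0.0], 'R': [-242.1, -60.5, 0.0], 'FL': [-164.0, 59.1, 19.4], 'FR': [-164.5, -60.9, 19.4]}
```

Request:
move_arm(commands=[[1,[-0.24,0,-0.2],[0,1,0]],[1,[-0.24,0,-0.2],[0,1,0]],[1,[-0.24,0,-0.2],[0,1,0]],[1,[-0.24,0,-0.2],[0,1,0]],[1,[-0.24,0,-0.2],[0,1,0]],[1,[-0.24,0,-0.2],[0,1,0]],[1,[-0.24,0,-0.2],[0,1,0]]])

```text
time_s: 7.07
ee_pos: [0.4484, -0.1127, 0.176]
tcp_rot: [[0.296, 0.917, 0.269], [0.68, -0.4, 0.614], [0.671, 0.001, -0.742]]
wrist_force: [1.9, 2.1, 0.9]
finger_gap: 0.0117
```

```bash
python3 log.py
```

```text
t 7.0667 p [ 0.4484 -0.1127  0.176 ] z [ 0.269  0.614 -0.742] F [1.9 2.1 0.9] M [ 0.17 -0.13 -0.08] gap 0.0117 j [-0.713  0.4    1.978  0.772  1.162 -0.768]
```

Request:
move_arm(commands=[[1,[-0.24,0,-0.2],[0,1,0]],[1,[-0.24,0,-0.2],[0,1,0]],[1,[-0.24,0,-0.2],[0,1,0]],[1,[-0.24,0,-0.2],[0,1,0]],[1,[-0.24,0,-0.2],[0,1,0]],[1,[-0.24,0,-0.2],[0,1,0]],[1,[-0.24,0,-0.2],[0,1,0]],[1,[0,0,0],[0,0,0]]])

```text
time_s: 7.73
ee_pos: [0.4397, -0.1328, 0.1742]
tcp_rot: [[0.261, 0.917, 0.303], [0.599, -0.4, 0.693], [0.757, 0.001, -0.654]]
wrist_force: [1.7, 2.9, 7.8]
finger_gap: 0.012
```

```bash
mv st_next.npz st.npz; python3 log.py
cat > see.py <<'E'
from walk import *
import sys
st=dict(np.load('st.npz')); tag=sys.argv[1]; cams=sys.argv[2:] or ['scene','wrist']
p,R,o=state()
# mould pose from measured hand
ow=p-R@st['gR'].T@st['gp']; mw=R@st['gR'].T
V=[(x,y,z) for x in(-.04,.04) for y in(-.06,.06) for z in (0,.01)]+[(x,y,.14) for x in(-.0355,.0355) for y in(-.055,.055)]+[(.022,.028,.148)]
Pw=np.array([ow+mw@np.array(v) for v in V])
E8=np.array([s2w(q) for q in [(-.12,.09,.006),(-.12,-.09,.006),(.085,.09,.006),(0,0,.006)]])
bx={'scene':(230,130,410,340,2.8),'wrist':(180,60,460,340,2.1),'top':(200,160,400,320,4)}
for n in cams:
    im=r.snapshot(n)[:,:,::-1]
    f=(lambda Q:wproj(Q,p,R)) if n=='wrist' else (lambda Q:proj(n,Q))
    a,b,c,d,s=bx[n]; z=cv2.resize(im[b:d,a:c],None,fx=s,fy=s,interpolation=cv2.INTER_CUBIC)
    for Q,col in ((Pw,(0,0,255)),(E8,(255,0,0))):
        for u,v in f(Q): cv2.circle(z,(int((u-a+.5)*s),int((v-b+.5)*s)),2,col,-1)
    cv2.imwrite(f'pics/{tag}_{n}.png',z)
so=w2s(ow); print('mould est (hand) ',np.round(so*1e3,1),'euler psi,rho,-al',np.round(Ro.from_matrix(RS.T@mw).as_euler('ZXY',degrees=True),2))
print({k:np.round((so+RS.T@mw@v)*1e3,1).tolist() for k,v in FEET.items()})
E
python3 see.py a
```

```text
t 7.7333 p [ 0.4397 -0.1328  0.1742] z [ 0.303  0.693 -0.654] F [1.7 2.9 7.8] M [ 1.27 -0.46  0.04] gap 0.012 j [-0.801  0.46   1.963  0.825  1.263 -0.878]
mould est (hand)  [-203.6   -0.9    9.6] euler psi,rho,-al [ -0.2   -0.04 -14.2 ]
{'L': [-242.1, 59.2, -0.3], 'R': [-242.5, -60.8, -0.2], 'FL': [-164.6, 58.9, 19.3], 'FR': [-165.0, -61.1, 19.4]}
```

View pics/a_scene.png

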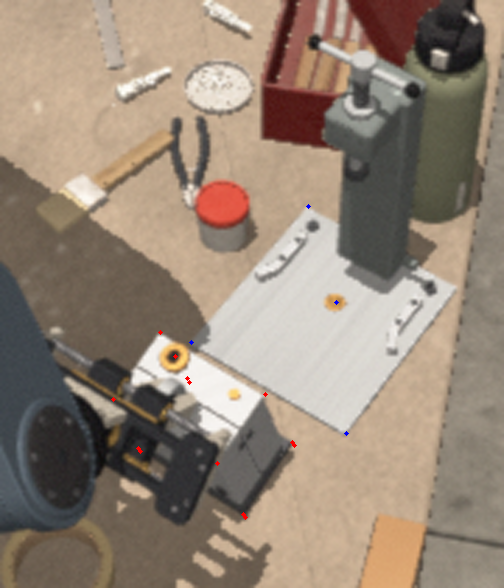

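View pics/a_wrist.png

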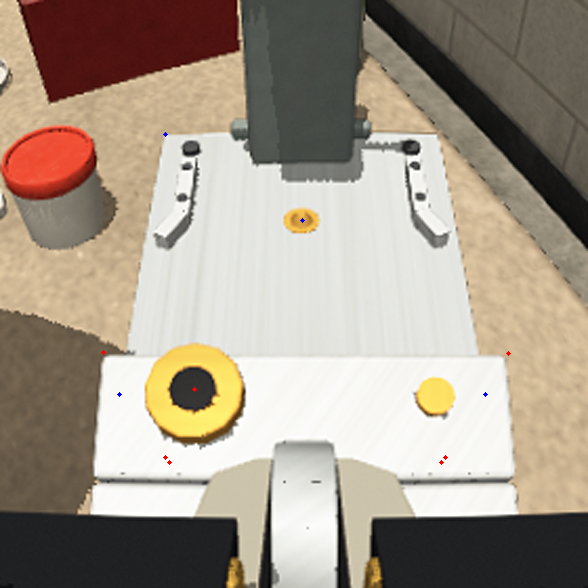

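```bash
python3 ph.py L -.26 -5 14 4 .5  L 17 -5 14 12 .5 L 17 0 14 4 .3
```

```text
4 x [1, [0.11, -0.38, -0.07], [-0.82, 0.0, -0.95]] | mm 4.0 deg 1.25 err mm [0.1 0.  0.1]
    {'L': [-241.6, 59.5, 0.0], 'R': [-242.1, -60.1, 10.5], 'FL': [-163.9, 60.8, 19.3], 'FR': [-164.5, -58.7, 29.7]}
12 x [1, [0.07, 0.06, 0.09], [1.08, 0.12, -0.94]] | mm 1.3 deg 1.44 err mm [ 0.3  0.3 -0.1]
    {'L': [-241.6, 59.5, 0.0], 'R': [-206.6, -54.8, 10.5], 'FL': [-167.8, 83.8, 19.3], 'FR': [-132.9, -30.5, 29.7]}
4 x [1, [-0.1, 0.37, 0.08], [0.82, 0.02, 0.94]] | mm 3.9 deg 1.25 err mm [-0.1  0.1 -0. ]
    {'L': [-241.6, 59.5, 0.0], 'R': [-206.5, -55.3, 0.0], 'FL': [-167.3, 82.2, 19.4], 'FR': [-132.3, -32.6, 19.4]}
```

Request:
move_arm(commands=[[1,[0.11,-0.38,-0.07],[-0.82,0,-0.95]],[1,[0.11,-0.38,-0.07],[-0.82,0,-0.95]],[1,[0.11,-0.38,-0.07],[-0.82,0,-0.95]],[1,[0.11,-0.38,-0.07],[-0.82,0,-0.95]],[1,[0,0,0],[0,0,0]]])

```text
time_s: 8.25
ee_pos: [0.4255, -0.1258, 0.1784]
tcp_rot: [[0.201, 0.913, 0.355], [0.629, -0.398, 0.668], [0.751, 0.089, -0.654]]
wrist_force: [1.4, 0.7, -1.0]
finger_gap: 0.0117
```

```bash
python3 log.py
```

```text
t 8.25 p [ 0.4255 -0.1258  0.1784] z [ 0.355  0.668 -0.654] F [ 1.4  0.7 -1. ] M [-0.56  0.04 -0.34] gap 0.0117 j [-0.824  0.411  2.034  0.863  1.222 -0.988]
```

Request:
move_arm(commands=[[1,[0.07,0.06,0.09],[1.08,0.12,-0.94]],[1,[0.07,0.06,0.09],[1.08,0.12,-0.94]],[1,[0.07,0.06,0.09],[1.08,0.12,-0.94]],[1,[0.07,0.06,0.09],[1.08,0.12,-0.94]],[1,[0.07,0.06,0.09],[1.08,0.12,-0.94]],[1,[0.07,0.06,0.09],[1.08,0.12,-0.94]],[1,[0.07,0.06,0.09],[1.08,0.12,-0.94]],[1,[0.07,0.06,0.09],[1.08,0.12,-0.94]],[1,[0.07,0.06,0.09],[1.08,0.12,-0.94]],[1,[0.07,0.06,0.09],[1.08,0.12,-0.94]],[1,[0.07,0.06,0.09],[1.08,0.12,-0.94]],[1,[0.07,0.06,0.09],[1.08,0.12,-0.94]]])

```text
time_s: 9.25
ee_pos: [0.4367, -0.1143, 0.1784]
tcp_rot: [[0.004, 0.99, 0.138], [0.661, -0.106, 0.743], [0.75, 0.088, -0.655]]
wrist_force: [0.4, -1.9, -0.9]
finger_gap: 0.0118
```

```bash
python3 log.py;python3 see.py b scene wrist
```

```text
t 9.25 p [ 0.4367 -0.1143  0.1784] z [ 0.138  0.743 -0.655] F [ 0.4 -1.9 -0.9] M [-1.18  0.56  0.  ] gap 0.0118 j [-0.737  0.488  1.894  0.716  1.368 -1.046]
mould est (hand)  [-187.    14.4   14.1] euler psi,rho,-al [ 17.25  -5.05 -13.92]
{'L': [-241.5, 59.1, -0.7], 'R': [-206.1, -55.0, 9.8], 'FL': [-167.9, 83.8, 18.4], 'FR': [-132.4, -30.4, 29.0]}
```

View pics/b_scene.png

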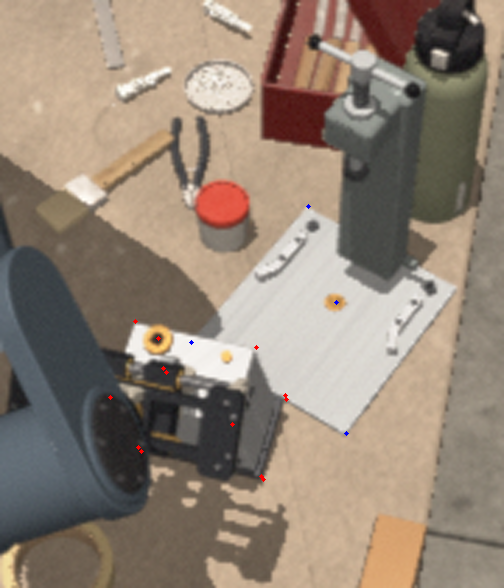

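View pics/b_wrist.png

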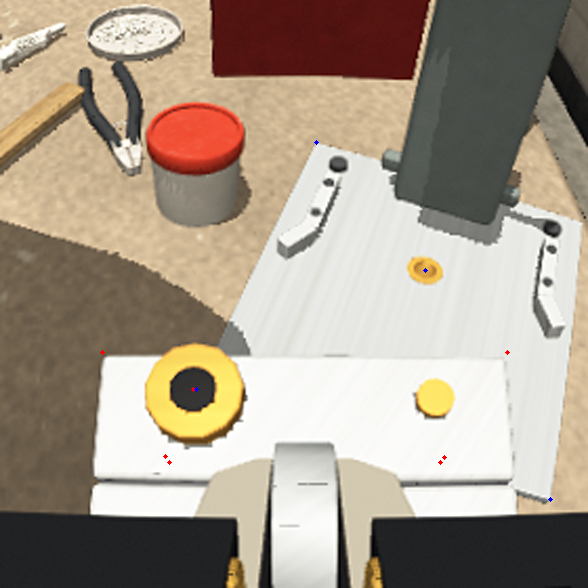

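```bash
python3 ph.py L -.26 -5 14 4 .5  L 17 -5 14 12 .5 L 17 0 14 4 .5 R 17 5 14 4 .5 R -7 5 14 15 .7 R -7 0 14 4 .5 | tail -8
```

```text
4 x [1, [-0.1, 0.37, 0.08], [0.82, 0.02, 0.94]] | mm 3.9 deg 1.25 err mm [-0.1  0.1  0.2]
    {'L': [-241.6, 59.5, 0.0], 'R': [-206.5, -55.3, 0.0], 'FL': [-167.3, 82.2, 19.4], 'FR': [-132.3, -32.6, 19.4]}
4 x [1, [0.09, 0.39, -0.08], [0.82, 0.0, 0.95]] | mm 4.1 deg 1.25 err mm [ 0.2  0.  -0.1]
    {'L': [-241.4, 59.1, 10.5], 'R': [-206.5, -55.3, 0.0], 'FL': [-166.7, 80.1, 29.7], 'FR': [-131.8, -34.2, 19.3]}
15 x [1, [0.08, -0.07, 0.1], [-1.2, 0.14, 1.04]] | mm 1.5 deg 1.59 err mm [-0.4  0.4  0.2]
    {'L': [-191.9, 63.4, 10.5], 'R': [-206.5, -55.3, 0.0], 'FL': [-115.1, 52.2, 29.7], 'FR': [-129.7, -66.4, 19.3]}
4 x [1, [-0.1, -0.37, 0.09], [-0.83, -0.01, -0.93]] | mm 3.9 deg 1.25 err mm [-0.   0.3  0. ]
    {'L': [-191.9, 63.8, 0.0], 'R': [-206.5, -55.3, 0.0], 'FL': [-114.8, 54.4, 19.4], 'FR': [-129.5, -64.7, 19.4]}
```

Request:
move_arm(commands=[[1,[-0.1,0.37,0.08],[0.82,0.02,0.94]],[1,[-0.1,0.37,0.08],[0.82,0.02,0.94]],[1,[-0.1,0.37,0.08],[0.82,0.02,0.94]],[1,[-0.1,0.37,0.08],[0.82,0.02,0.94]],[1,[0,0,0],[0,0,0]],[1,[0.09,0.39,-0.08],[0.82,0,0.95]],[1,[0.09,0.39,-0.08],[0.82,0,0.95]],[1,[0.09,0.39,-0.08],[0.82,0,0.95]],[1,[0.09,0.39,-0.08],[0.82,0,0.95]]])

```text
time_s: 10.1
ee_pos: [0.467, -0.1178, 0.1784]
tcp_rot: [[0.138, 0.99, 0.025], [0.645, -0.109, 0.756], [0.752, -0.088, -0.654]]
wrist_force: [-1.6, -0.4, -1.8]
finger_gap: 0.0119
```

```bash
python3 log.py
```

```text
t 10.1 p [ 0.467  -0.1178  0.1784] z [ 0.025  0.756 -0.654] F [-1.6 -0.4 -1.8] M [-0.9   0.15  0.13] gap 0.0119 j [-0.675  0.562  1.758  0.657  1.457 -0.822]
```

Request:
move_arm(commands=[[1,[0.08,-0.07,0.1],[-1.2,0.14,1.04]],[1,[0.08,-0.07,0.1],[-1.2,0.14,1.04]],[1,[0.08,-0.07,0.1],[-1.2,0.14,1.04]],[1,[0.08,-0.07,0.1],[-1.2,0.14,1.04]],[1,[0.08,-0.07,0.1],[-1.2,0.14,1.04]],[1,[0.08,-0.07,0.1],[-1.2,0.14,1.04]],[1,[0.08,-0.07,0.1],[-1.2,0.14,1.04]],[1,[0.08,-0.07,0.1],[-1.2,0.14,1.04]],[1,[0.08,-0.07,0.1],[-1.2,0.14,1.04]],[1,[0.08,-0.07,0.1],[-1.2,0.14,1.04]],[1,[0.08,-0.07,0.1],[-1.2,0.14,1.04]],[1,[0.08,-0.07,0.1],[-1.2,0.14,1.04]],[1,[0.08,-0.07,0.1],[-1.2,0.14,1.04]],[1,[0.08,-0.07,0.1],[-1.2,0.14,1.04]],[1,[0.08,-0.07,0.1],[-1.2,0.14,1.04]]])

```text
time_s: 11.35
ee_pos: [0.4629, -0.0966, 0.1785]
tcp_rot: [[0.387, 0.86, 0.333], [0.533, -0.503, 0.68], [0.752, -0.086, -0.654]]
wrist_force: [0.6, -1.2, -5.8]
finger_gap: 0.0115
```

```bash
python3 log.py;python3 see.py c scene wrist
```

```text
t 11.35 p [ 0.4629 -0.0966  0.1785] z [ 0.333  0.68  -0.654] F [ 0.6 -1.2 -5.8] M [-1.53  0.6  -0.07] gap 0.0115 j [-0.716  0.435  1.991  0.903  1.197 -0.708]
mould est (hand)  [-160.3   -1.1   14.3] euler psi,rho,-al [ -6.98   4.91 -14.03]
{'L': [-191.5, 63.8, 9.8], 'R': [-206.0, -54.9, -0.5], 'FL': [-114.6, 52.7, 29.1], 'FR': [-129.2, -66.0, 18.8]}
```

View pics/c_scene.png

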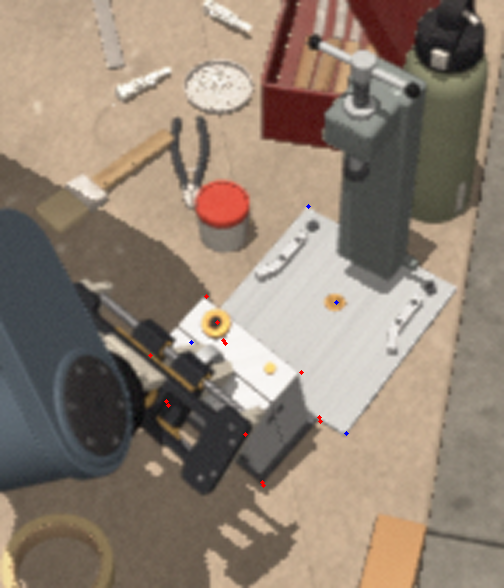

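View pics/c_wrist.png

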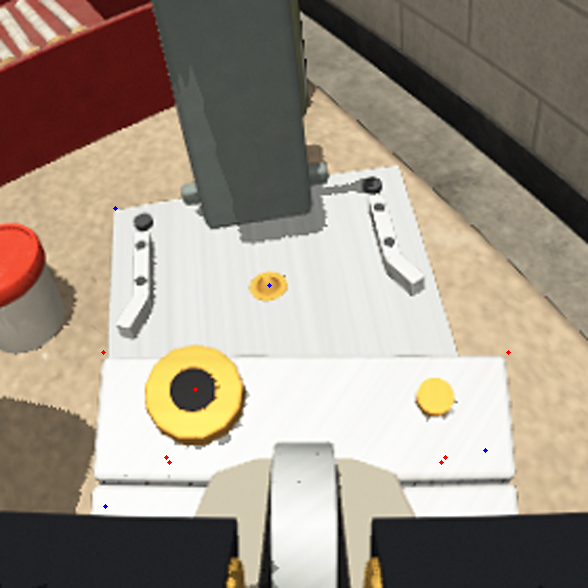

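```bash
cp st.npz st0.npz; python3 ph.py L -.26 -5 14 4 .5  L 17 -5 14 12 .5 L 17 0 14 4 .5 R 17 5 14 4 .5 R -7 5 14 15 .7 >/dev/null; cp st_next.npz st.npz; python3 ph.py R -7 0 14 4 1.5 L -7 -5 14 4 1.5 L 17 -5 14 15 2.0
```

```text
4 x [1, [-0.12, -0.36, 0.1], [-0.83, -0.01, -0.93]] | mm 3.9 deg 1.25 err mm [ 0.2 -0.1  0.1]
    {'L': [-191.9, 63.8, 0.0], 'R': [-206.5, -55.3, 0.0], 'FL': [-114.8, 54.4, 19.4], 'FR': [-129.5, -64.7, 19.4]}
4 x [1, [0.09, -0.39, -0.08], [-0.82, 0.0, -0.94]] | mm 4.1 deg 1.25 err mm [-0.1  0.  -0.1]
    {'L': [-191.9, 63.8, 0.0], 'R': [-206.4, -54.8, 10.5], 'FL': [-114.6, 56.1, 19.3], 'FR': [-129.2, -62.6, 29.7]}
15 x [1, [0.08, 0.07, 0.1], [1.2, 0.14, -1.05]] | mm 1.5 deg 1.60 err mm [0.6 0.4 0.5]
    {'L': [-191.9, 63.8, 0.0], 'R': [-156.9, -50.5, 10.5], 'FL': [-118.1, 88.1, 19.3], 'FR': [-83.2, -26.2, 29.7]}
```

Request:
move_arm(commands=[[1,[-0.12,-0.36,0.1],[-0.83,-0.01,-0.93]],[1,[-0.12,-0.36,0.1],[-0.83,-0.01,-0.93]],[1,[-0.12,-0.36,0.1],[-0.83,-0.01,-0.93]],[1,[-0.12,-0.36,0.1],[-0.83,-0.01,-0.93]],[1,[0,0,0],[0,0,0]],[1,[0.09,-0.39,-0.08],[-0.82,0,-0.94]],[1,[0.09,-0.39,-0.08],[-0.82,0,-0.94]],[1,[0.09,-0.39,-0.08],[-0.82,0,-0.94]],[1,[0.09,-0.39,-0.08],[-0.82,0,-0.94]],[1,[0,0,0],[0,0,0]]])

```text
time_s: 12.28
ee_pos: [0.4367, -0.0813, 0.1783]
tcp_rot: [[0.272, 0.86, 0.432], [0.6, -0.503, 0.622], [0.752, 0.09, -0.652]]
wrist_force: [2.7, -0.8, 1.8]
finger_gap: 0.0119
```

```bash
python3 log.py
```

```text
t 12.2833 p [ 0.4367 -0.0813  0.1783] z [ 0.432  0.622 -0.652] F [ 2.7 -0.8  1.8] M [-0.34 -0.02 -0.42] gap 0.0119 j [-0.744  0.355  2.135  1.003  1.098 -0.948]
```

Request:
move_arm(commands=[[1,[0.08,0.07,0.1],[1.2,0.14,-1.05]],[1,[0.08,0.07,0.1],[1.2,0.14,-1.05]],[1,[0.08,0.07,0.1],[1.2,0.14,-1.05]],[1,[0.08,0.07,0.1],[1.2,0.14,-1.05]],[1,[0.08,0.07,0.1],[1.2,0.14,-1.05]],[1,[0.08,0.07,0.1],[1.2,0.14,-1.05]],[1,[0.08,0.07,0.1],[1.2,0.14,-1.05]],[1,[0.08,0.07,0.1],[1.2,0.14,-1.05]],[1,[0.08,0.07,0.1],[1.2,0.14,-1.05]],[1,[0.08,0.07,0.1],[1.2,0.14,-1.05]],[1,[0.08,0.07,0.1],[1.2,0.14,-1.05]],[1,[0.08,0.07,0.1],[1.2,0.14,-1.05]],[1,[0.08,0.07,0.1],[1.2,0.14,-1.05]],[1,[0.08,0.07,0.1],[1.2,0.14,-1.05]],[1,[0.08,0.07,0.1],[1.2,0.14,-1.05]]])

```text
time_s: 13.53
ee_pos: [0.4532, -0.0672, 0.1779]
tcp_rot: [[0.003, 0.99, 0.138], [0.66, -0.105, 0.744], [0.751, 0.089, -0.654]]
wrist_force: [0.3, -2.7, 9.2]
finger_gap: 0.0114
```

```bash
mv st_next.npz st.npz; python3 log.py; python3 see.py d scene wrist; python3 ph.py L 17 0 14 4 1.5 R 17 8 14 6 1.5 R -22.5 8 14 19 2.2 R -22.5 3.5 14 4 1.5
```

```text
t 13.5333 p [ 0.4532 -0.0672  0.1779] z [ 0.138  0.744 -0.654] F [ 0.3 -2.7  9.2] M [-0.02  0.56 -0.06] gap 0.0114 j [-0.642  0.472  1.926  0.777  1.314 -1.01 ]
mould est (hand)  [-137.    17.9   13.7] euler psi,rho,-al [ 17.31  -5.11 -13.98]
{'L': [-191.6, 62.6, -1.2], 'R': [-156.0, -51.5, 9.4], 'FL': [-118.0, 87.3, 18.0], 'FR': [-82.4, -26.8, 28.7]}
4 x [1, [-0.11, 0.37, 0.08], [0.83, 0.0, 0.96]] | mm 3.9 deg 1.27 err mm [ 0.2 -0.1 -0. ]
    {'L': [-191.9, 63.8, 0.0], 'R': [-156.8, -50.9, 0.0], 'FL': [-117.6, 86.5, 19.4], 'FR': [-82.6, -28.2, 19.4]}
6 x [1, [0.1, 0.4, -0.09], [0.87, 0.0, 1.0]] | mm 4.2 deg 1.33 err mm [-0.3 -0.1 -0.1]
    {'L': [-191.5, 62.7, 16.7], 'R': [-156.8, -50.9, 0.0], 'FL': [-116.5, 82.8, 35.9], 'FR': [-81.8, -30.8, 19.2]}
19 x [1, [0.08, -0.08, 0.11], [-1.55, 0.29, 1.35]] | mm 1.6 deg 2.08 err mm [0.9 0.3 0.5]
    {'L': [-111.3, 58.9, 16.7], 'R': [-156.8, -50.9, 0.0], 'FL': [-40.6, 26.7, 35.9], 'FR': [-86.1, -83.1, 19.2]}
4 x [1, [-0.1, -0.35, 0.06], [-0.75, 0.0, -0.84]] | mm 3.7 deg 1.13 err mm [ 0.1 -0.   0.1]
    {'L': [-110.9, 59.7, 7.3], 'R': [-156.8, -50.9, 0.0], 'FL': [-39.7, 28.9, 26.6], 'FR': [-85.5, -81.7, 19.3]}
```

View pics/d_scene.png

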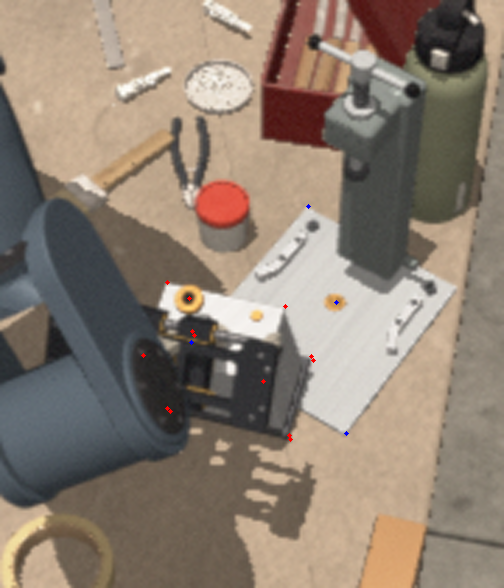

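View pics/d_wrist.png

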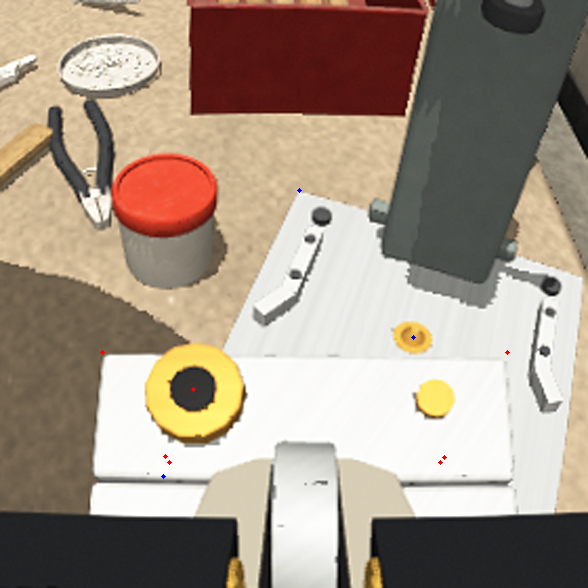

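Request:
move_arm(commands=[[1,[-0.11,0.37,0.08],[0.83,0,0.96]],[1,[-0.11,0.37,0.08],[0.83,0,0.96]],[1,[-0.11,0.37,0.08],[0.83,0,0.96]],[1,[-0.11,0.37,0.08],[0.83,0,0.96]],[1,[0,0,0],[0,0,0]],[1,[0.1,0.4,-0.09],[0.87,0,1]],[1,[0.1,0.4,-0.09],[0.87,0,1]],[1,[0.1,0.4,-0.09],[0.87,0,1]],[1,[0.1,0.4,-0.09],[0.87,0,1]],[1,[0.1,0.4,-0.09],[0.87,0,1]],[1,[0.1,0.4,-0.09],[0.87,0,1]],[1,[0,0,0],[0,0,0]]])

```text
time_s: 14.63
ee_pos: [0.4925, -0.0719, 0.1799]
tcp_rot: [[0.175, 0.985, -0.011], [0.642, -0.105, 0.76], [0.747, -0.14, -0.65]]
wrist_force: [-3.0, -1.4, 8.5]
finger_gap: 0.0118
```

```bash
python3 log.py
```

```text
t 14.6333 p [ 0.4925 -0.0719  0.1799] z [-0.011  0.76  -0.65 ] F [-3.  -1.4  8.5] M [0.27 0.36 0.41] gap 0.0118 j [-0.572  0.57   1.739  0.692  1.444 -0.716]
```

Request:
move_arm(commands=[[1,[0.08,-0.08,0.11],[-1.55,0.29,1.35]],[1,[0.08,-0.08,0.11],[-1.55,0.29,1.35]],[1,[0.08,-0.08,0.11],[-1.55,0.29,1.35]],[1,[0.08,-0.08,0.11],[-1.55,0.29,1.35]],[1,[0.08,-0.08,0.11],[-1.55,0.29,1.35]],[1,[0.08,-0.08,0.11],[-1.55,0.29,1.35]],[1,[0.08,-0.08,0.11],[-1.55,0.29,1.35]],[1,[0.08,-0.08,0.11],[-1.55,0.29,1.35]],[1,[0.08,-0.08,0.11],[-1.55,0.29,1.35]],[1,[0.08,-0.08,0.11],[-1.55,0.29,1.35]],[1,[0.08,-0.08,0.11],[-1.55,0.29,1.35]]])

```text
time_s: 15.55
ee_pos: [0.4879, -0.0553, 0.1799]
tcp_rot: [[0.409, 0.866, 0.287], [0.523, -0.481, 0.703], [0.747, -0.138, -0.65]]
wrist_force: [-3.8, -3.1, 8.9]
finger_gap: 0.0117
```

```bash
python3 log.py
```

```text
t 15.55 p [ 0.4879 -0.0553  0.1799] z [ 0.287  0.703 -0.65 ] F [-3.8 -3.1  8.9] M [-0.29  0.24  0.25] gap 0.0117 j [-0.609  0.451  1.961  0.926  1.188 -0.611]
```

Request:
move_arm(commands=[[1,[0.08,-0.08,0.11],[-1.55,0.29,1.35]],[1,[0.08,-0.08,0.11],[-1.55,0.29,1.35]],[1,[0.08,-0.08,0.11],[-1.55,0.29,1.35]],[1,[0.08,-0.08,0.11],[-1.55,0.29,1.35]],[1,[0.08,-0.08,0.11],[-1.55,0.29,1.35]],[1,[0.08,-0.08,0.11],[-1.55,0.29,1.35]],[1,[0.08,-0.08,0.11],[-1.55,0.29,1.35]],[1,[0.08,-0.08,0.11],[-1.55,0.29,1.35]],[1,[0,0,0],[0,0,0]]])

```text
time_s: 16.3
ee_pos: [0.489, -0.0422, 0.1797]
tcp_rot: [[0.542, 0.692, 0.477], [0.384, -0.708, 0.592], [0.748, -0.138, -0.65]]
wrist_force: [-2.5, -2.7, 7.3]
finger_gap: 0.0116
```

```bash
python3 log.py;  python3 see.py e scene wrist
```

```text
t 16.3 p [ 0.489  -0.0422  0.1797] z [ 0.477  0.592 -0.65 ] F [-2.5 -2.7  7.3] M [-0.72  0.15 -0.07] gap 0.0116 j [-0.592  0.367  2.11   1.139  0.987 -0.561]
mould est (hand)  [-97.6 -12.8  16.5] euler psi,rho,-al [-22.29   7.9  -14.05]
{'L': [-110.4, 58.2, 15.1], 'R': [-155.5, -51.8, -1.4], 'FL': [-39.6, 26.2, 34.4], 'FR': [-84.7, -83.7, 17.9]}
```

View pics/e_scene.png

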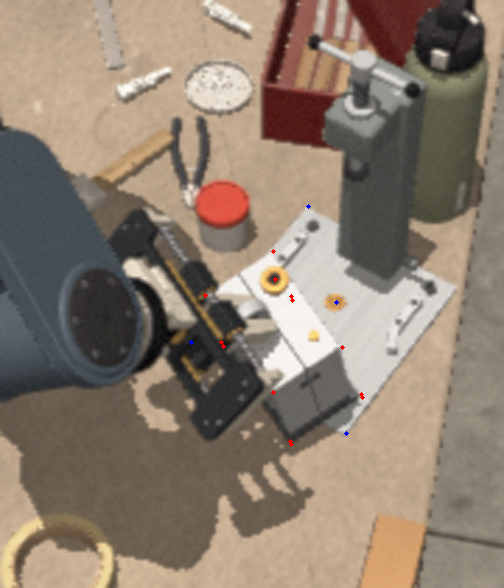

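View pics/e_wrist.png

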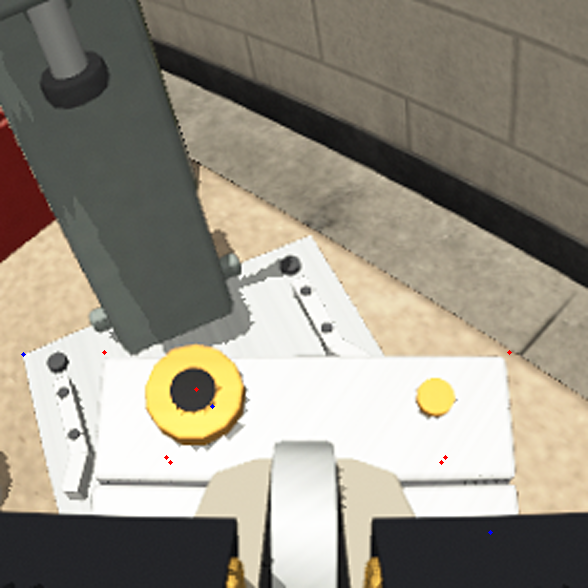

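```bash
python3 ph.py L 17 0 14 4 1.5 R 17 8 14 6 1.5 R -22.5 8 14 19 2.2 >/dev/null; cp st_next.npz st.npz; python3 ph.py R -22.5 3.4 14 5 1.5 L -22.5 -5 14 7 1.5 L 5.5 -5 14 18 2.0
```

```text
5 x [1, [-0.08, -0.29, 0.05], [-0.61, 0.0, -0.68]] | mm 3.0 deg 0.91 err mm [0.  0.2 0.2]
    {'L': [-110.9, 59.7, 7.1], 'R': [-156.8, -50.9, 0.0], 'FL': [-39.7, 29.0, 26.4], 'FR': [-85.5, -81.7, 19.3]}
7 x [1, [0.08, -0.37, -0.07], [-0.79, 0.0, -0.91]] | mm 3.8 deg 1.21 err mm [-0.1  0.3  0.3]
    {'L': [-110.9, 59.7, 6.0], 'R': [-156.7, -50.7, 16.5], 'FL': [-38.6, 31.6, 25.3], 'FR': [-84.3, -78.8, 35.7]}
18 x [1, [0.07, 0.07, 0.1], [1.17, 0.13, -1.02]] | mm 1.4 deg 1.56 err mm [ 0.9 -0.2 -0.5]
    {'L': [-110.9, 59.7, 6.0], 'R': [-99.5, -59.2, 16.5], 'FL': [-33.8, 68.9, 25.3], 'FR': [-22.4, -50.1, 35.7]}
```

Request:
move_arm(commands=[[1,[-0.08,-0.29,0.05],[-0.61,0,-0.68]],[1,[-0.08,-0.29,0.05],[-0.61,0,-0.68]],[1,[-0.08,-0.29,0.05],[-0.61,0,-0.68]],[1,[-0.08,-0.29,0.05],[-0.61,0,-0.68]],[1,[-0.08,-0.29,0.05],[-0.61,0,-0.68]],[1,[0,0,0],[0,0,0]]])

```text
time_s: 16.9
ee_pos: [0.479, -0.0328, 0.1774]
tcp_rot: [[0.498, 0.697, 0.516], [0.427, -0.715, 0.554], [0.755, -0.055, -0.654]]
wrist_force: [1.0, -5.8, 11.0]
finger_gap: 0.0117
```

```bash
python3 log.py;  python3 see.py f scene
```

```text
t 16.9 p [ 0.479  -0.0328  0.1774] z [ 0.516  0.554 -0.654] F [ 1.  -5.8 11. ] M [-0.27 -0.1  -0.38] gap 0.0117 j [-0.579  0.333  2.173  1.207  0.924 -0.676]
mould est (hand)  [-97.8 -12.6  13. ] euler psi,rho,-al [-22.36   3.17 -14.13]
{'L': [-110.7, 58.1, 6.5], 'R': [-156.3, -52.7, -0.1], 'FL': [-39.4, 27.5, 26.0], 'FR': [-85.0, -83.3, 19.4]}
```

View pics/f_scene.png

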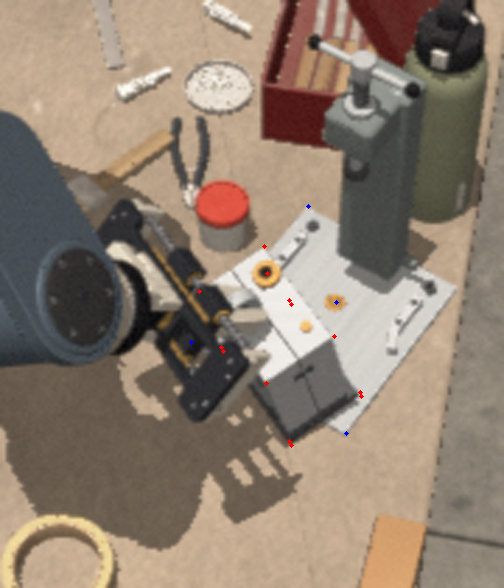

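L now sits on the plate, R still on the table. Transfer the pivot to L.

Request:
move_arm(commands=[[1,[0.08,-0.37,-0.07],[-0.79,0,-0.91]],[1,[0.08,-0.37,-0.07],[-0.79,0,-0.91]],[1,[0.08,-0.37,-0.07],[-0.79,0,-0.91]],[1,[0.08,-0.37,-0.07],[-0.79,0,-0.91]],[1,[0.08,-0.37,-0.07],[-0.79,0,-0.91]],[1,[0.08,-0.37,-0.07],[-0.79,0,-0.91]],[1,[0.08,-0.37,-0.07],[-0.79,0,-0.91]],[1,[0,0,0],[0,0,0]]])

```text
time_s: 17.62
ee_pos: [0.4605, -0.0139, 0.1843]
tcp_rot: [[0.421, 0.695, 0.583], [0.507, -0.713, 0.484], [0.752, 0.091, -0.653]]
wrist_force: [2.9, -3.7, 2.5]
finger_gap: 0.0117
```

```bash
python3 log.py;  python3 see.py g scene
```

```text
t 17.6167 p [ 0.4605 -0.0139  0.1843] z [ 0.583  0.484 -0.653] F [ 2.9 -3.7  2.5] M [-0.76 -0.25 -0.65] gap 0.0117 j [-0.547  0.25   2.28   1.333  0.829 -0.863]
mould est (hand)  [-97.2 -10.4  20.3] euler psi,rho,-al [-22.36  -5.25 -14.09]
{'L': [-110.7, 58.8, 5.1], 'R': [-156.1, -51.7, 16.1], 'FL': [-38.2, 31.0, 24.5], 'FR': [-83.7, -79.6, 35.5]}
```

View pics/g_scene.png

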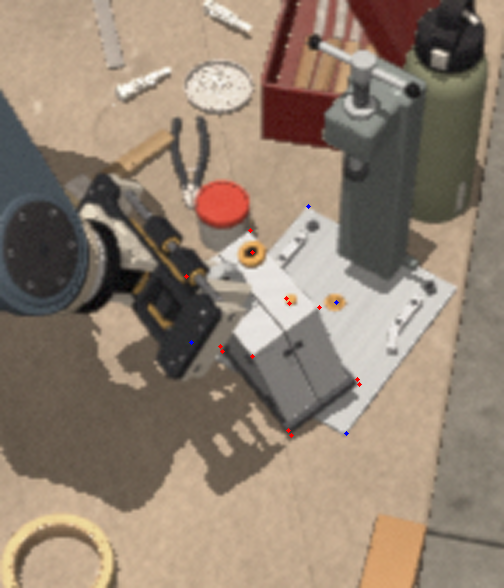

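Request:
move_arm(commands=[[1,[0.07,0.07,0.1],[1.17,0.13,-1.02]],[1,[0.07,0.07,0.1],[1.17,0.13,-1.02]],[1,[0.07,0.07,0.1],[1.17,0.13,-1.02]],[1,[0.07,0.07,0.1],[1.17,0.13,-1.02]],[1,[0.07,0.07,0.1],[1.17,0.13,-1.02]],[1,[0.07,0.07,0.1],[1.17,0.13,-1.02]],[1,[0.07,0.07,0.1],[1.17,0.13,-1.02]],[1,[0.07,0.07,0.1],[1.17,0.13,-1.02]],[1,[0.07,0.07,0.1],[1.17,0.13,-1.02]]])

```text
time_s: 18.42
ee_pos: [0.4726, -0.0099, 0.1838]
tcp_rot: [[0.287, 0.848, 0.446], [0.594, -0.523, 0.612], [0.752, 0.089, -0.653]]
wrist_force: [0.1, -4.1, 12.0]
finger_gap: 0.0119
```

```bash
python3 log.py
```

```text
t 18.4167 p [ 0.4726 -0.0099  0.1838] z [ 0.446  0.612 -0.653] F [ 0.1 -4.1 12. ] M [ 0.2   0.   -0.22] gap 0.0119 j [-0.546  0.329  2.154  1.136  0.982 -0.866]
```

Request:
move_arm(commands=[[1,[0.07,0.07,0.1],[1.17,0.13,-1.02]],[1,[0.07,0.07,0.1],[1.17,0.13,-1.02]],[1,[0.07,0.07,0.1],[1.17,0.13,-1.02]],[1,[0.07,0.07,0.1],[1.17,0.13,-1.02]],[1,[0.07,0.07,0.1],[1.17,0.13,-1.02]],[1,[0.07,0.07,0.1],[1.17,0.13,-1.02]],[1,[0.07,0.07,0.1],[1.17,0.13,-1.02]],[1,[0.07,0.07,0.1],[1.17,0.13,-1.02]],[1,[0.07,0.07,0.1],[1.17,0.13,-1.02]],[1,[0,0,0],[0,0,0]]])

```text
time_s: 19.25
ee_pos: [0.4832, -0.0026, 0.1834]
tcp_rot: [[0.134, 0.95, 0.284], [0.646, -0.301, 0.701], [0.751, 0.089, -0.654]]
wrist_force: [0.1, -5.3, 14.7]
finger_gap: 0.0121
```

```bash
mv st_next.npz st.npz; python3 log.py; python3 see.py i scene wrist
```

```text
t 19.25 p [ 0.4832 -0.0026  0.1834] z [ 0.284  0.701 -0.654] F [ 0.1 -5.3 14.7] M [ 0.84  0.32 -0.16] gap 0.0121 j [-0.515  0.404  2.026  0.981  1.126 -0.889]
mould est (hand)  [-66.2   3.   19.3] euler psi,rho,-al [  5.79  -5.12 -13.99]
{'L': [-110.7, 57.7, 4.3], 'R': [-98.7, -61.2, 15.0], 'FL': [-33.7, 67.2, 23.6], 'FR': [-21.6, -51.7, 34.3]}
```

View pics/i_scene.png

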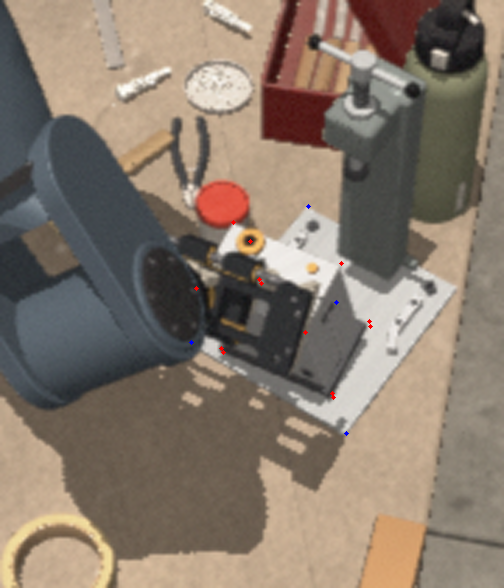

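View pics/i_wrist.png

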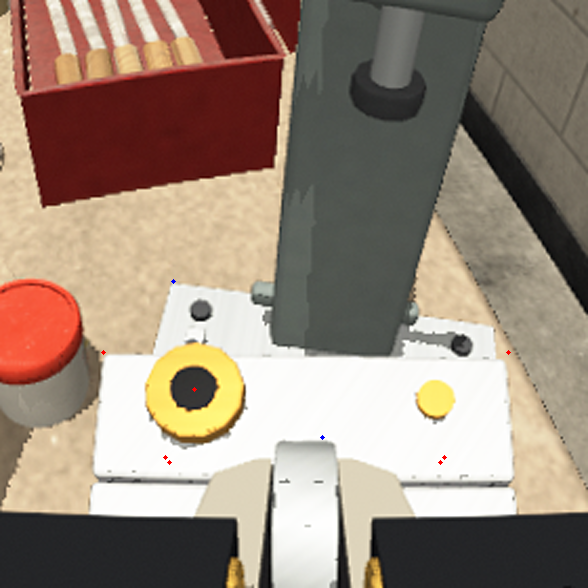

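```bash
python3 ph.py L 5.5 0 14 4 1.2 R 5.5 5 14 4 1.2 R 0 5 14 4 1.2 R 0 0 14 4 1.2
```

```text
4 x [1, [-0.08, 0.36, 0.07], [0.82, 0.02, 0.95]] | mm 3.8 deg 1.26 err mm [ 0.1  0.1 -0.2]
    {'L': [-110.9, 59.7, 6.0], 'R': [-99.4, -59.7, 6.0], 'FL': [-33.7, 67.2, 25.4], 'FR': [-22.2, -52.3, 25.4]}
4 x [1, [0.1, 0.38, -0.09], [0.82, 0.01, 0.95]] | mm 4.0 deg 1.25 err mm [-0.   0.   0.1]
    {'L': [-110.9, 59.3, 16.5], 'R': [-99.4, -59.7, 6.0], 'FL': [-33.5, 65.1, 35.7], 'FR': [-22.0, -53.9, 25.3]}
4 x [1, [0.07, -0.06, 0.09], [-1.04, 0.12, 0.9]] | mm 1.3 deg 1.38 err mm [-0.1  0.3  0. ]
    {'L': [-99.4, 59.8, 16.5], 'R': [-99.4, -59.7, 6.0], 'FL': [-21.8, 58.2, 35.7], 'FR': [-21.8, -61.4, 25.3]}
4 x [1, [-0.11, -0.38, 0.09], [-0.82, -0.01, -0.95]] | mm 4.1 deg 1.25 err mm [-0.2  0.1 -0.2]
    {'L': [-99.4, 60.3, 6.0], 'R': [-99.4, -59.7, 6.0], 'FL': [-21.8, 60.3, 25.4], 'FR': [-21.8, -59.7, 25.4]}
```

Request:
move_arm(commands=[[1,[-0.08,0.36,0.07],[0.82,0.02,0.95]],[1,[-0.08,0.36,0.07],[0.82,0.02,0.95]],[1,[-0.08,0.36,0.07],[0.82,0.02,0.95]],[1,[-0.08,0.36,0.07],[0.82,0.02,0.95]],[1,[0,0,0],[0,0,0]],[1,[0.1,0.38,-0.09],[0.82,0.01,0.95]],[1,[0.1,0.38,-0.09],[0.82,0.01,0.95]],[1,[0.1,0.38,-0.09],[0.82,0.01,0.95]],[1,[0.1,0.38,-0.09],[0.82,0.01,0.95]],[1,[0,0,0],[0,0,0]]])

```text
time_s: 20.18
ee_pos: [0.511, -0.0117, 0.184]
tcp_rot: [[0.262, 0.949, 0.174], [0.605, -0.302, 0.737], [0.752, -0.088, -0.653]]
wrist_force: [-3.1, 0.5, 6.8]
finger_gap: 0.0118
```

```bash
python3 log.py
```

```text
t 20.1833 p [ 0.511  -0.0117  0.184 ] z [ 0.174  0.737 -0.653] F [-3.1  0.5  6.8] M [0.09 0.18 0.37] gap 0.0118 j [-0.492  0.485  1.879  0.886  1.235 -0.654]
```

Request:
move_arm(commands=[[1,[0.07,-0.06,0.09],[-1.04,0.12,0.9]],[1,[0.07,-0.06,0.09],[-1.04,0.12,0.9]],[1,[0.07,-0.06,0.09],[-1.04,0.12,0.9]],[1,[0.07,-0.06,0.09],[-1.04,0.12,0.9]],[1,[0,0,0],[0,0,0]],[1,[-0.11,-0.38,0.09],[-0.82,-0.01,-0.95]],[1,[-0.11,-0.38,0.09],[-0.82,-0.01,-0.95]],[1,[-0.11,-0.38,0.09],[-0.82,-0.01,-0.95]],[1,[-0.11,-0.38,0.09],[-0.82,-0.01,-0.95]],[1,[0,0,0],[0,0,0]]])

```text
time_s: 21.02
ee_pos: [0.4959, -0.0006, 0.1802]
tcp_rot: [[0.255, 0.919, 0.3], [0.604, -0.394, 0.693], [0.755, 0.004, -0.656]]
wrist_force: [-0.6, -3.9, 15.6]
finger_gap: 0.0117
```

```bash
mv st_next.npz st.npz; python3 log.py; python3 see.py k scene wrist top
```

```text
t 21.0167 p [ 0.4959 -0.0006  0.1802] z [ 0.3    0.693 -0.656] F [-0.6 -3.9 15.6] M [0.57 0.04 0.21] gap 0.0117 j [-0.498  0.418  2.012  1.004  1.101 -0.76 ]
mould est (hand)  [-60.3  -0.1  15.5] euler psi,rho,-al [  0.15  -0.26 -14.07]
{'L': [-99.2, 59.7, 5.5], 'R': [-98.9, -60.3, 6.1], 'FL': [-21.6, 60.0, 25.0], 'FR': [-21.3, -60.0, 25.5]}
```

View pics/k_scene.png

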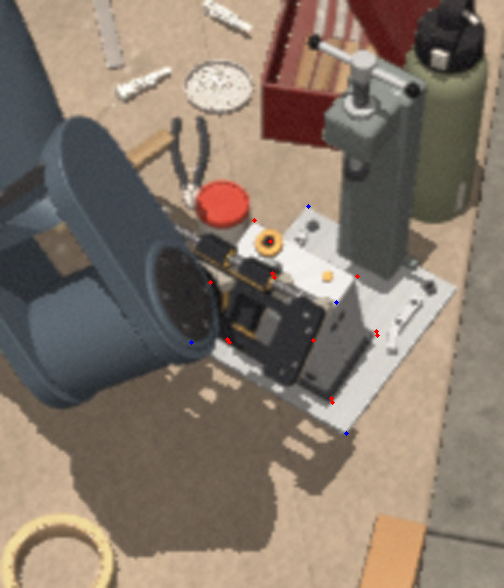

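View pics/k_wrist.png

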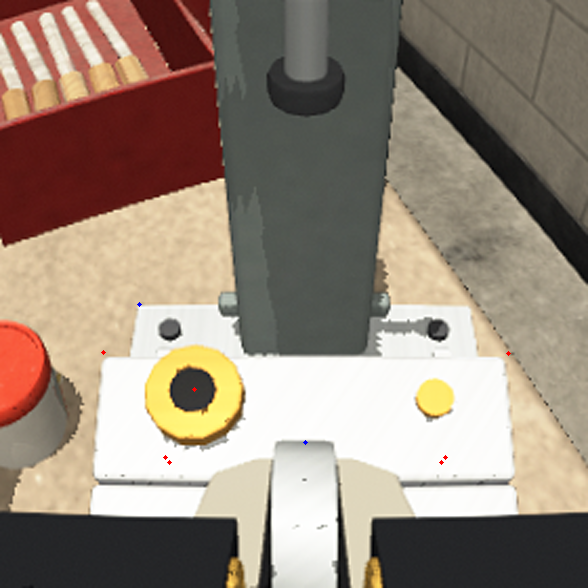

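View pics/k_top.png

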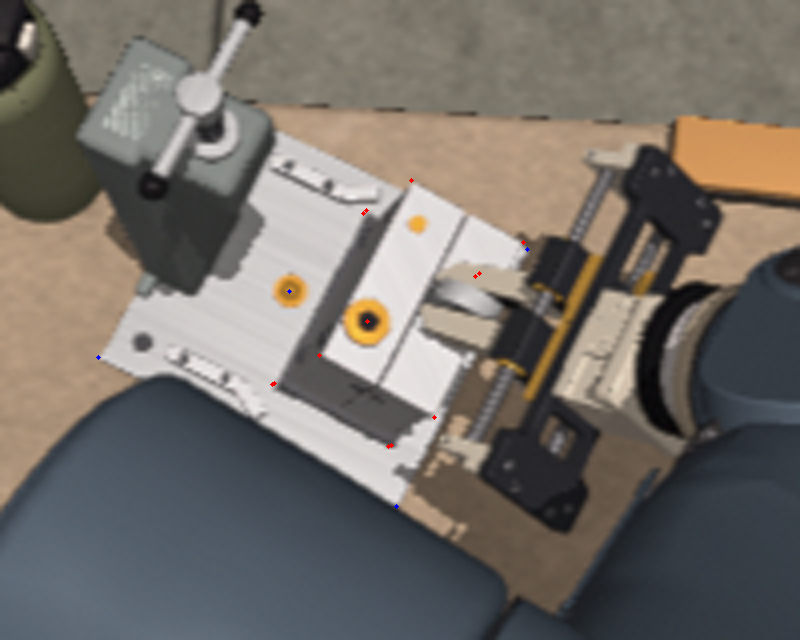

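```bash
python3 ph.py R 0 0 0 14 .5
```

```text
14 x [1, [0.23, 0.0, 0.2], [0.0, -1.0, 0.0]] | mm 3.0 deg 1.00 err mm [-0.4 -0.2 -0.5]
    {'L': [-99.4, 60.3, 6.0], 'R': [-99.4, -59.7, 6.0], 'FL': [-19.4, 60.3, 6.0], 'FR': [-19.4, -59.7, 6.0]}
```

Request:
move_arm(commands=[[1,[0.23,0,0.2],[0,-1,0]],[1,[0.23,0,0.2],[0,-1,0]],[1,[0.23,0,0.2],[0,-1,0]],[1,[0.23,0,0.2],[0,-1,0]],[1,[0.23,0,0.2],[0,-1,0]],[1,[0.23,0,0.2],[0,-1,0]],[1,[0.23,0,0.2],[0,-1,0]],[1,[0.23,0,0.2],[0,-1,0]],[1,[0.23,0,0.2],[0,-1,0]],[1,[0.23,0,0.2],[0,-1,0]],[1,[0.23,0,0.2],[0,-1,0]]])

```text
time_s: 22.08
ee_pos: [0.5094, 0.0304, 0.1814]
tcp_rot: [[0.309, 0.919, 0.244], [0.725, -0.394, 0.564], [0.615, 0.002, -0.789]]
wrist_force: [0.4, -0.9, 8.7]
finger_gap: 0.0116
```

```bash
python3 log.py
```

```text
t 22.0833 p [0.5094 0.0304 0.1814] z [ 0.244  0.564 -0.789] F [ 0.4 -0.9  8.7] M [0.27 0.02 0.09] gap 0.0116 j [-0.346  0.363  1.977  0.849  0.958 -0.505]
```

Request:
move_arm(commands=[[1,[0.23,0,0.2],[0,-1,0]],[1,[0.23,0,0.2],[0,-1,0]],[1,[0.23,0,0.2],[0,-1,0]],[1,[0,0,0],[0,0,0]]])

```text
time_s: 22.42
ee_pos: [0.5131, 0.0387, 0.1814]
tcp_rot: [[0.321, 0.919, 0.227], [0.755, -0.393, 0.525], [0.572, 0.003, -0.82]]
wrist_force: [-4.4, -8.5, 18.8]
finger_gap: 0.0118
```

```bash
mv st_next.npz st.npz; python3 log.py; python3 see.py l scene wrist top
```

```text
t 22.4167 p [0.5131 0.0387 0.1814] z [ 0.227  0.525 -0.82 ] F [-4.4 -8.5 18.8] M [0.25 0.67 0.31] gap 0.0118 j [-0.303  0.355  1.963  0.793  0.926 -0.425]
mould est (hand)  [-59.4  -0.3   6.2] euler psi,rho,-al [ 0.22 -0.2   0.05]
{'L': [-99.6, 59.6, 6.0], 'R': [-99.2, -60.4, 6.4], 'FL': [-19.6, 59.9, 5.9], 'FR': [-19.2, -60.1, 6.4]}
```

View pics/l_scene.png

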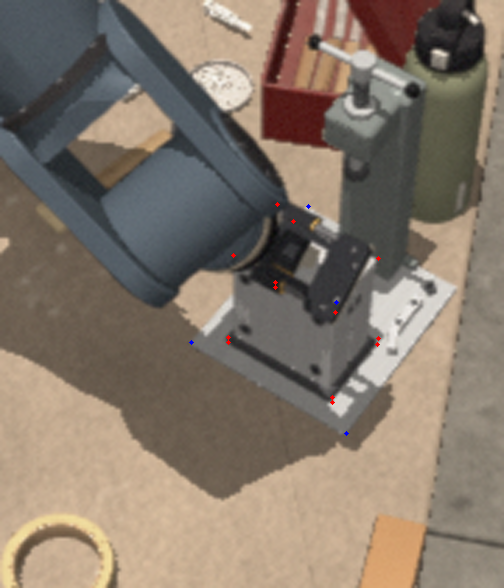

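View pics/l_wrist.png

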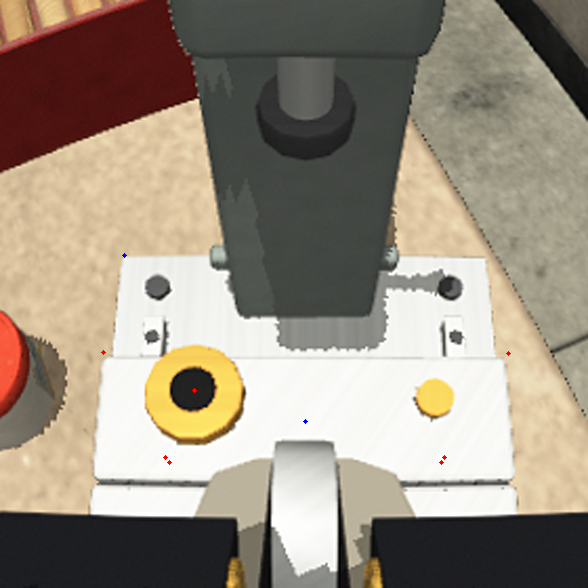

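View pics/l_top.png

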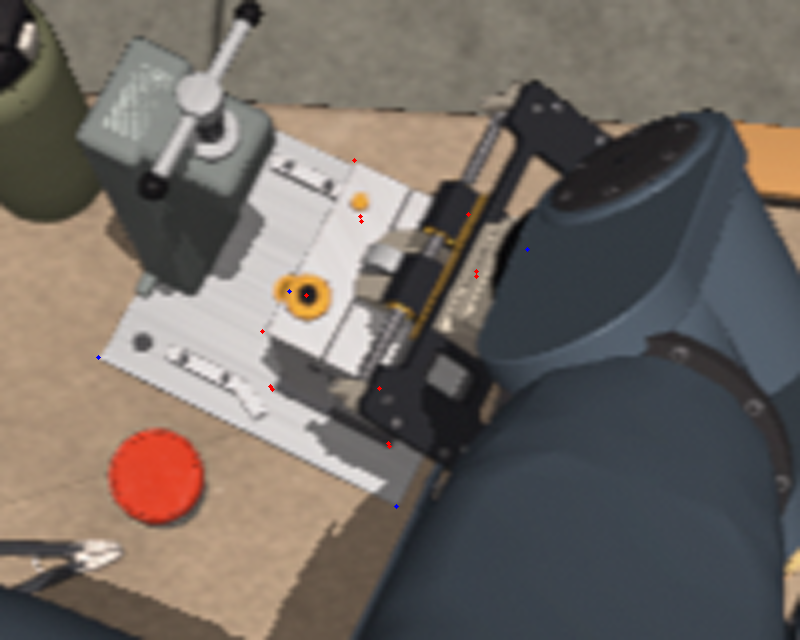

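```bash
cat > push.py <<'E'
from ph import *
st=load(); x,y,z,psi,N=float(sys.argv[1]),float(sys.argv[2]),float(sys.argv[3]),float(sys.argv[4]),int(sys.argv[5])
m2=M(psi,0,float(sys.argv[6]) if len(sys.argv)>6 else 0); o2=np.array([x,y,6+z])/1000
tp=s2w(o2+m2@st['gp']); q,R,_=screw(st['p'],st['R'],tp,RS@m2@st['gR'],N,1,save=False)
st.update(p=q,R=R,o=o2,m=m2); np.savez('st_next.npz',**st)
E
python3 push.py -30 .3 -0.2 -.1 10
```

```text
10 x [1, [0.25, 0.0, 0.16], [0.0, 0.0, 0.01]] | mm 3.0 deg 0.01 err mm [-0.2 -0.   0.4]
```

Request:
move_arm(commands=[[1,[0.25,0,0.16],[0,0,0]],[1,[0.25,0,0.16],[0,0,0]],[1,[0.25,0,0.16],[0,0,0]],[1,[0.24,0,0.17],[0,0,0]],[1,[0.25,0,0.16],[0,0,0]],[1,[0.24,0,0.17],[0,0,0]]])

```text
time_s: 23.07
ee_pos: [0.5203, 0.0548, 0.1833]
tcp_rot: [[0.32, 0.919, 0.229], [0.753, -0.393, 0.527], [0.575, 0.004, -0.818]]
wrist_force: [-12.6, -10.0, 39.6]
finger_gap: 0.0117
```

```bash
python3 log.py; python3 see.py m wrist
```

```text
t 23.0667 p [0.5203 0.0548 0.1833] z [ 0.229  0.527 -0.818] F [-12.6 -10.   39.6] M [1.43 1.46 1.07] gap 0.0117 j [-0.267  0.358  1.952  0.803  0.913 -0.398]
mould est (hand)  [-41.3  -0.6   8.2] euler psi,rho,-al [ 0.22 -0.24 -0.12]
{'L': [-81.5, 59.2, 7.9], 'R': [-81.1, -60.8, 8.4], 'FL': [-1.5, 59.5, 8.0], 'FR': [-1.1, -60.5, 8.5]}
```

View pics/m_wrist.png

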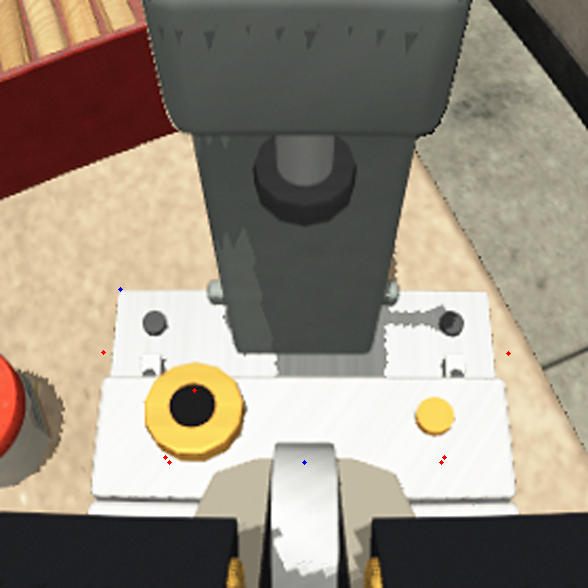

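```bash
cat > wfit.py <<'E'
from walk import *
def wfit(pts,p,R,st):
    # fit mould pose in hand: pitch about y + shift x,z in mould frame relative to grasp assumption ; returns stand-frame
    mw0=R@st['gR'].T; ow0=p-mw0@st['gp']
    def pose(v):
        D=Ro.from_euler('zyx',[v[4],v[0],0],degrees=True).as_matrix()
        m=mw0@D; c=mw0@np.array([-.018,0,.17])+ow0  # rotate about lug point
        o=c-m@np.array([-.018,0,.17])+mw0@np.array([v[1],v[3],v[2]])/1000
        return o,m
    def res(v):
        o,m=pose(v); return np.concatenate([wproj(o+m@np.array(P),p,R)[0]-uv for P,uv in pts])
    q=least_squares(lambda v:np.r_[res(v),.02*v[1:4]],np.zeros(5)); o,m=pose(q.x)
    return q.x,res(q.x).reshape(-1,2),w2s(o),RS.T@m
W=lambda u,v:(180+(u+.5)/2.1-.5,60+(v+.5)/2.1-.5)
K=[(.0355,.055,.14),(.0355,-.055,.14),(.022,.028,.148),(0,.055,.14),(0,-.055,.14)]
def run(uv,p,R):
    st=dict(np.load('st.npz')); x,e,o,m=wfit([(k,W(*u)) for k,u in zip(K,uv)],p,R,st)
    print('pitch,dx,dz,dy,yaw',np.round(x,2)); print(np.round(e,1).tolist()); print('o',np.round(o*1e3,1),'eul',np.round(Ro.from_matrix(m).as_euler('ZXY',degrees=True),2)); print({k:np.round((o+m@v)*1e3,1).tolist() for k,v in FEET.items()})
E
python3 - <<'E'
from wfit import *
p,R,o=state()
Rl=np.array([[0.321,0.919,0.227],[0.755,-0.393,0.525],[0.572,0.003,-0.82]]);u,_,v=np.linalg.svd(Rl);Rl=u@v
print('before');run([(103,357),(507,357),(194,389),(97,481),(513,479)],np.array([.5131,.0387,.1814]),Rl)
print('now');run([(105,379),(504,378),(193,405),(97,500),(513,498)],p,R); print(o['time_s'],o['wrist_force'])
E
```

```text
before
pitch,dx,dz,dy,yaw [ 0.84  0.98 -2.58  0.16  0.09]
[[1.1, -0.8], [-1.5, -1.0], [0.6, 1.1], [-1.2, -0.1], [1.0, 0.7]]
o [-61.1  -0.    3.4] eul [ 0.32 -0.19  0.91]
{'L': [-101.4, 59.7, 3.8], 'R': [-100.7, -60.3, 4.2], 'FL': [-21.4, 60.2, 2.5], 'FR': [-20.7, -59.8, 2.9]}
now
pitch,dx,dz,dy,yaw [ 6.45 -0.56 -1.76  0.31  0.11]
[[0.9, -0.9], [-1.3, -0.7], [1.2, 2.2], [-1.7, -0.7], [0.9, 0.0]]
o [-60.7  -0.3   5.5] eul [ 0.33 -0.23  6.32]
{'L': [-100.8, 59.5, 9.6], 'R': [-100.1, -60.5, 10.1], 'FL': [-21.3, 59.9, 0.8], 'FR': [-20.6, -60.1, 1.3]}
23.1167 [-11.98830235 -10.0340825   38.02377018]
```

```bash
cat > regrasp.py <<'E'
from ph import *
st=load()
# executed rows
p,R=st['p'].copy(),st['R'].copy()
for s in [[.25,0,.16]]*3+[[.24,0,.17],[.25,0,.16],[.24,0,.17]]: p=p+R@np.array(s)/100
pm,Rm,o=state(); print('cmd',p,'meas',pm,'defl stand mm',np.round(RS.T@(pm-p)*1e3,1))
m=M(.2,-.2,-5.6); far=np.array([-.0195,-.0001,.006]); oo=far-m@np.array([.04,0,0])
gp=m.T@(w2s(pm)-oo); gR=(RS@m).T@Rm
print('gp',gp,'lean',np.degrees(np.arctan2(gR[0,2],-gR[2,2])))
st.update(p=p,R=R,o=oo,m=m,gp=gp,gR=gR); np.savez('st.npz',**st)
E
python3 regrasp.py; python3 ph.py FL 0 0 -2 4 0 FL 0 0 0 2 0; sed -n '/python/,$p' /dev/null
```

```text
cmd [0.51970483 0.05465326 0.18059218] meas [0.52043274 0.05511815 0.18334751] defl stand mm [ 0.7 -0.5  2.8]
gp [-2.03348364e-02  9.92760532e-05  1.72283532e-01] lean 40.70020123231369
4 x [1, [-0.22, 0.02, -0.15], [0.0, 0.94, -0.01]] | mm 2.7 deg 0.94 err mm [-0.2 -0.  -0.1]
    {'L': [-99.7, 59.9, 8.8], 'R': [-99.7, -60.1, 8.8], 'FL': [-19.7, 59.9, 6.0], 'FR': [-19.7, -60.1, 6.0]}
2 x [1, [-0.29, 0.01, -0.11], [0.0, 1.0, 0.0]] | mm 3.1 deg 1.00 err mm [ 0.1  0.  -0. ]
    {'L': [-99.7, 59.9, 6.0], 'R': [-99.7, -60.1, 6.0], 'FL': [-19.7, 59.9, 6.0], 'FR': [-19.7, -60.1, 6.0]}
```

Request:
move_arm(commands=[[1,[-0.22,0.02,-0.15],[0,0.94,0]],[1,[-0.22,0.02,-0.15],[0,0.94,0]],[1,[-0.22,0.02,-0.15],[0,0.94,0]],[1,[-0.22,0.02,-0.15],[0,0.94,0]],[1,[0,0,0],[0,0,0]]], squeeze=60)

```text
time_s: 23.53
ee_pos: [0.5157, 0.0443, 0.1804]
tcp_rot: [[0.307, 0.919, 0.247], [0.717, -0.394, 0.575], [0.626, 0.001, -0.78]]
wrist_force: [-5.2, -3.9, 12.9]
finger_gap: 0.0117
```

```bash
python3 ph.py FL 0 0 -2 4 0 >/dev/null; mv st_next.npz st.npz; python3 log.py; python3 see.py n wrist
```

```text
t 23.5333 p [0.5157 0.0443 0.1804] z [ 0.247  0.575 -0.78 ] F [-5.2 -3.9 12.9] M [0.38 0.51 0.43] gap 0.0117 j [-0.32   0.373  1.972  0.877  0.947 -0.502]
mould est (hand)  [-60.    0.3   7.5] euler psi,rho,-al [ 0.14 -0.03  1.92]
{'L': [-100.2, 60.3, 8.8], 'R': [-99.9, -59.7, 8.9], 'FL': [-20.2, 60.4, 6.1], 'FR': [-19.9, -59.6, 6.2]}
```

View pics/n_wrist.png

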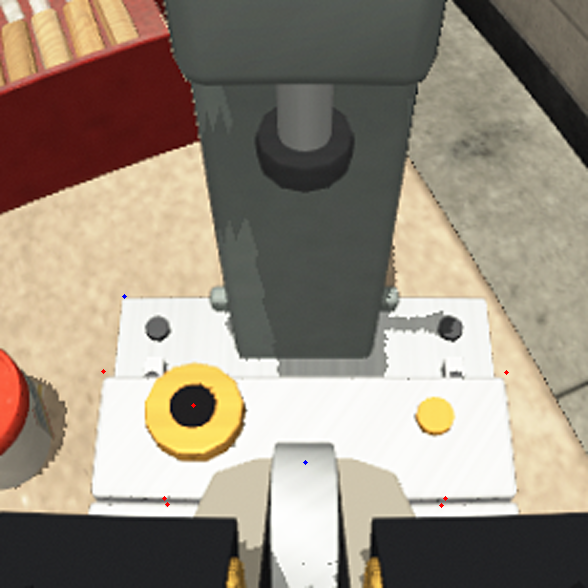

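Request:
move_arm(commands=[[1,[-0.29,0.01,-0.11],[0,1,0]],[1,[-0.29,0.01,-0.11],[0,1,0]],[1,[0,0,0],[0,0,0]]])

```text
time_s: 23.83
ee_pos: [0.5134, 0.0388, 0.1785]
tcp_rot: [[0.298, 0.919, 0.258], [0.696, -0.394, 0.6], [0.653, 0.001, -0.757]]
wrist_force: [-6.7, -4.7, 15.0]
finger_gap: 0.0117
```

```bash
python3 ph.py FL 0 0 0 2 0 ; mv st_next.npz st.npz; python3 log.py; python3 see.py o wrist scene
```

```text
2 x [1, [-0.29, 0.01, -0.11], [0.0, 1.0, 0.0]] | mm 3.1 deg 1.00 err mm [ 0.1  0.  -0. ]
    {'L': [-99.7, 59.9, 6.0], 'R': [-99.7, -60.1, 6.0], 'FL': [-19.7, 59.9, 6.0], 'FR': [-19.7, -60.1, 6.0]}
t 23.8333 p [0.5134 0.0388 0.1785] z [ 0.258  0.6   -0.757] F [-6.7 -4.7 15. ] M [0.33 0.55 0.49] gap 0.0117 j [-0.347  0.383  1.982  0.914  0.968 -0.558]
mould est (hand)  [-59.9   0.4   6.2] euler psi,rho,-al [ 0.16 -0.01 -0.09]
{'L': [-100.0, 60.2, 6.1], 'R': [-99.7, -59.8, 6.2], 'FL': [-20.0, 60.5, 6.3], 'FR': [-19.7, -59.5, 6.3]}
```

View pics/o_wrist.png

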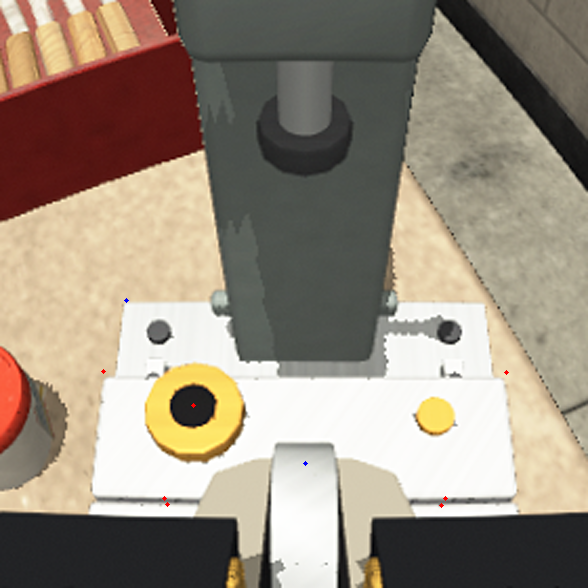

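View pics/o_scene.png

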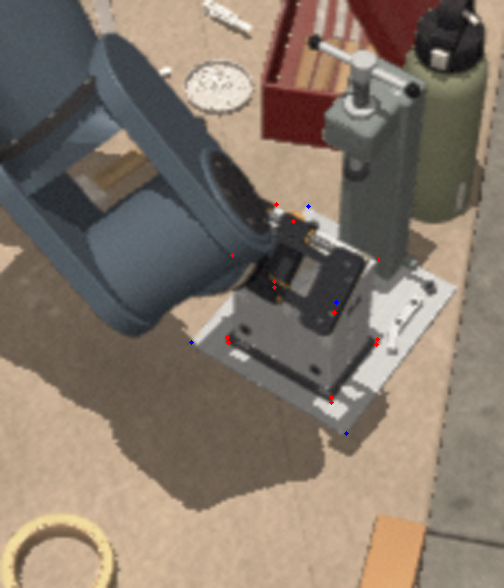

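Request:
move_arm(commands=[[1,[0.03,0,-0.04],[0,0,0]],[1,[0.03,0,-0.04],[0,0,0]],[1,[0,0,0],[0,0,0]]])

```text
time_s: 24.18
ee_pos: [0.5134, 0.0392, 0.1786]
tcp_rot: [[0.299, 0.919, 0.257], [0.697, -0.394, 0.599], [0.652, 0.0, -0.759]]
wrist_force: [-1.2, -0.6, -1.5]
finger_gap: 0.0116
```

```bash
python3 log.py
```

```text
t 24.1833 p [0.5134 0.0392 0.1786] z [ 0.257  0.599 -0.759] F [-1.2 -0.6 -1.5] M [-0.64  0.31  0.03] gap 0.0116 j [-0.346  0.382  1.982  0.911  0.967 -0.554]
```

Request:
move_arm(commands=[[1,[0.12,0,0.09],[0,0,0]],[1,[0.23,0,0.2],[0,0,0]],[1,[0.23,0,0.2],[0,0,0]]])

```text
time_s: 24.43
ee_pos: [0.5165, 0.0463, 0.1787]
tcp_rot: [[0.299, 0.919, 0.258], [0.697, -0.395, 0.599], [0.652, 0.0, -0.759]]
wrist_force: [-6.0, -8.6, 16.4]
finger_gap: 0.0116
```

```bash
python3 log.py; python3 see.py q wrist
```

```text
t 24.4333 p [0.5165 0.0463 0.1787] z [ 0.258  0.599 -0.759] F [-6.  -8.6 16.4] M [-0.37  0.3   0.07] gap 0.0116 j [-0.329  0.384  1.979  0.918  0.958 -0.543]
mould est (hand)  [-52.1   0.5   6.4] euler psi,rho,-al [0.09 0.   0.04]
{'L': [-92.2, 60.5, 6.4], 'R': [-92.0, -59.5, 6.4], 'FL': [-12.2, 60.6, 6.4], 'FR': [-12.0, -59.4, 6.4]}
```

View pics/q_wrist.png

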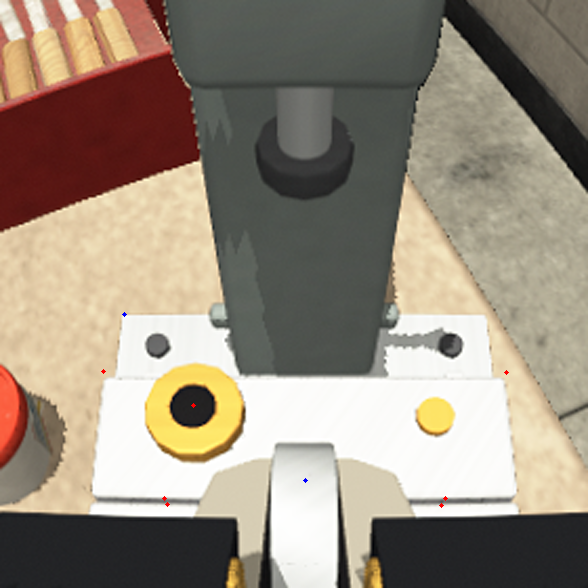

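```bash
python3 - <<'E'
from ph import *
st=load(); p,R=st['p'].copy(),st['R'].copy()
for s in [[.03,0,-.04]]*2+[[.12,0,.09]]+[[.23,0,.2]]*2: p=p+R@np.array(s)/100
pm,Rm,ob=state(); print('defl stand',np.round(RS.T@(pm-p)*1e3,2))
m=M(0,0,0); o=np.array([-.0521,.0003,.006]); gp=m.T@(w2s(p)-o); gR=(RS@m).T@R; print(gp*1e3, np.degrees(np.arctan2(gR[0,2],-gR[2,2])))
st.update(p=p,R=R,o=o,m=m,gp=gp,gR=gR); np.savez('st.npz',**st)
E
python3 ph.py L 0 0 3 4 0
```

```text
defl stand [ 0.56  0.6  -0.41]
[-20.35321734  -0.35876869 173.31203084] 40.708840055280945
4 x [1, [-0.16, 0.0, -0.17], [0.0, 0.75, 0.0]] | mm 2.3 deg 0.75 err mm [-0.1 -0.2  0. ]
    {'L': [-92.1, 60.3, 6.0], 'R': [-92.1, -59.7, 6.0], 'FL': [-12.2, 60.3, 10.2], 'FR': [-12.2, -59.7, 10.2]}
```

Request:
move_arm(commands=[[1,[-0.16,0,-0.17],[0,0.75,0]],[1,[-0.16,0,-0.17],[0,0.75,0]],[1,[-0.16,0,-0.17],[0,0.75,0]],[1,[-0.16,0,-0.17],[0,0.75,0]],[1,[0,0,0],[0,0,0]]])

```text
time_s: 24.9
ee_pos: [0.5128, 0.0369, 0.1797]
tcp_rot: [[0.286, 0.918, 0.274], [0.663, -0.396, 0.635], [0.692, 0.001, -0.722]]
wrist_force: [0.4, 0.9, -7.4]
finger_gap: 0.0119
```

```bash
mv st_next.npz st.npz; python3 log.py; python3 see.py s wrist; python3 push.py -20 0 0 0 10 3
```

```text
t 24.9 p [0.5128 0.0369 0.1797] z [ 0.274  0.635 -0.722] F [ 0.4  0.9 -7.4] M [-1.27  0.62  0.02] gap 0.0119 j [-0.373  0.395  1.991  0.966  0.998 -0.617]
mould est (hand)  [-52.9   0.6   7.7] euler psi,rho,-al [ 0.02  0.01 -3.05]
{'L': [-92.9, 60.6, 5.6], 'R': [-92.8, -59.4, 5.6], 'FL': [-13.0, 60.6, 9.8], 'FR': [-13.0, -59.4, 9.8]}
10 x [1, [0.22, 0.0, 0.24], [0.0, 0.0, 0.0]] | mm 3.3 deg 0.00 err mm [-0.3  0.2 -0. ]
```

View pics/s_wrist.png

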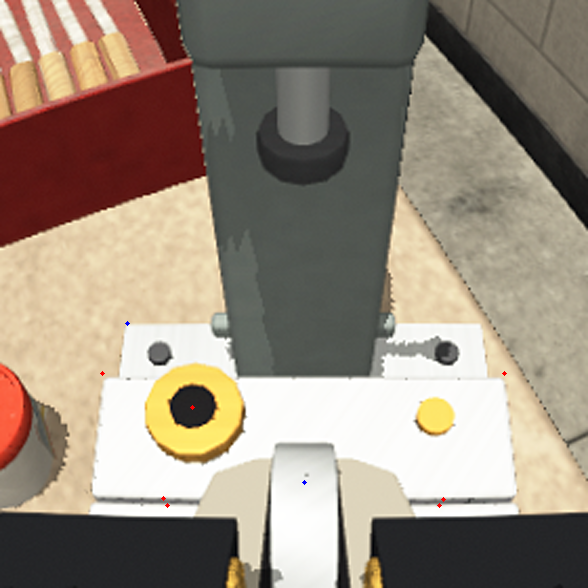

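Request:
move_arm(commands=[[1,[-0.05,0,0.05],[0,0,0]],[1,[0,0,0],[0,0,0]]])

```text
time_s: 25.12
ee_pos: [0.5131, 0.0375, 0.1793]
tcp_rot: [[0.285, 0.919, 0.274], [0.664, -0.395, 0.634], [0.691, 0.001, -0.723]]
wrist_force: [0.8, -0.6, -7.6]
finger_gap: 0.0116
```

```bash
python3 log.py
```

```text
t 25.1167 p [0.5131 0.0375 0.1793] z [ 0.274  0.634 -0.723] F [ 0.8 -0.6 -7.6] M [-1.22  0.61 -0.02] gap 0.0116 j [-0.371  0.395  1.991  0.966  0.996 -0.617]
```

Request:
move_arm(commands=[[1,[-0.07,0,0.07],[0,0,0]],[1,[0,0,0],[0,0,0]]])

```text
time_s: 25.28
ee_pos: [0.5134, 0.0377, 0.1791]
tcp_rot: [[0.284, 0.919, 0.275], [0.664, -0.395, 0.635], [0.692, 0.002, -0.722]]
wrist_force: [-2.9, -1.9, 2.6]
finger_gap: 0.0115
```

```bash
python3 log.py
```

```text
t 25.2833 p [0.5134 0.0377 0.1791] z [ 0.275  0.635 -0.722] F [-2.9 -1.9  2.6] M [-0.64  0.75  0.21] gap 0.0115 j [-0.371  0.396  1.991  0.968  0.996 -0.62 ]
```

Request:
move_arm(commands=[[1,[0.11,0,0.11],[0,0,0]],[1,[0.22,0,0.21],[0,0,0]],[1,[0.22,0,0.21],[0,0,0]]])

```text
time_s: 25.53
ee_pos: [0.5164, 0.0446, 0.1789]
tcp_rot: [[0.284, 0.919, 0.275], [0.665, -0.395, 0.634], [0.691, 0.002, -0.723]]
wrist_force: [-3.5, -2.6, 4.4]
finger_gap: 0.012
```

```bash
python3 log.py;python3 see.py u wrist
```

```text
t 25.5333 p [0.5164 0.0446 0.1789] z [ 0.275  0.634 -0.723] F [-3.5 -2.6  4.4] M [-1.08  1.02  0.29] gap 0.012 j [-0.354  0.398  1.988  0.975  0.986 -0.611]
mould est (hand)  [-44.6   0.1   6.9] euler psi,rho,-al [ 0.07 -0.09 -3.01]
{'L': [-84.6, 60.0, 4.7], 'R': [-84.4, -60.0, 4.9], 'FL': [-4.7, 60.2, 8.9], 'FR': [-4.5, -59.8, 9.1]}
```

View pics/u_wrist.png

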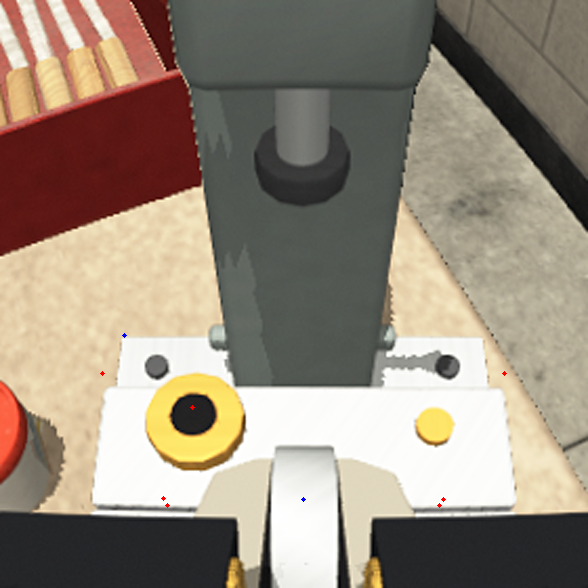

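Run:
```python
from ph import *
P,c=fitP(); pm,Rm,ob=state(); j=np.array(ob['joints'])
for nm,x,z,l in [('ret',-.14,.24,42),('mid',-.17,.12,40),('low',-.16,.045,40),('near',-.115,.045,40),('home',-.055,.045,40)]:
    jn,e=ik(s2w([x,0,z]),RS@handR(np.radians(l),0),P,j); print(nm,np.round(jn,2),e, s2w([x,0,z])); j=jn
print(w2s(pm))
```

```text
ret [-0.49  0.28  1.95  0.82  1.14 -0.52] 3.600102247870333e-12 [ 0.49014928 -0.01596399  0.24      ]
mid [-0.54  0.48  2.02  0.89  0.97 -0.77] 7.667041437660683e-15 [ 0.47822413 -0.04349199  0.12      ]
low [-0.52  0.65  2.03  1.01  0.86 -0.94] 2.4803525324523023e-10 [ 0.48219918 -0.03431599  0.045     ]
near [-0.42  0.65  2.02  1.07  0.82 -0.91] 7.543165482502437e-13 [0.50008691 0.00697601 0.045     ]
home [-0.29  0.66  2.    1.15  0.78 -0.85] 1.1500353761140778e-10 [0.52393722 0.062032   0.045     ]
[-7.35948253e-02 -4.94347515e-06  1.78851328e-01]
```

Request:
move_arm(commands=[[-1,[0,0,0],[0,0,0]],[-1,[0,0,0],[0,0,0]],[-1,[0,0,0],[0,0,0]],[-1,[0,0,0],[0,0,0]],[-1,[0,0,0],[0,0,0]],[-1,[0,0,0],[0,0,0]],[-1,[0,0,0],[0,0,0]],[-1,[0,0,0],[0,0,0]]])

```text
time_s: 26.25
ee_pos: [0.5161, 0.0445, 0.1783]
tcp_rot: [[0.285, 0.919, 0.274], [0.664, -0.395, 0.634], [0.691, 0.001, -0.723]]
wrist_force: [-0.3, 0.2, -0.1]
finger_gap: 0.0604
```

```bash
python3 log.py;python3 see.py v wrist scene
```

```text
t 26.25 p [0.5161 0.0445 0.1783] z [ 0.274  0.634 -0.723] F [-0.3  0.2 -0.1] M [-0.4   0.24 -0.06] gap 0.0604 j [-0.354  0.399  1.989  0.975  0.986 -0.611]
mould est (hand)  [-44.8   0.5   6.3] euler psi,rho,-al [ 0.06 -0.04 -3.  ]
{'L': [-84.8, 60.4, 4.2], 'R': [-84.6, -59.6, 4.3], 'FL': [-4.9, 60.5, 8.4], 'FR': [-4.7, -59.5, 8.5]}
```

View pics/v_wrist.png

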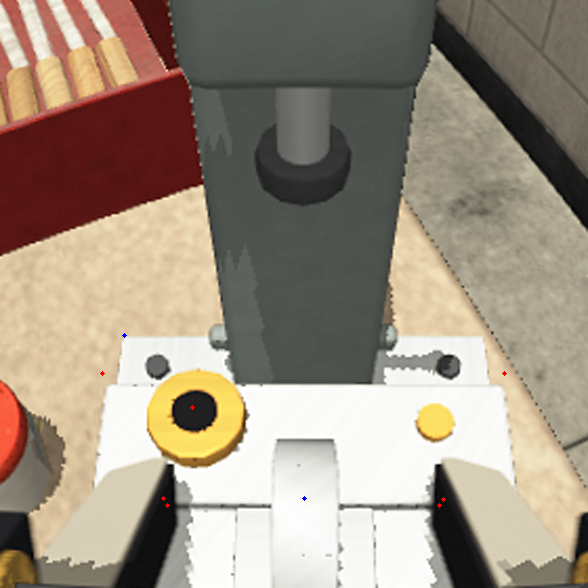

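View pics/v_scene.png

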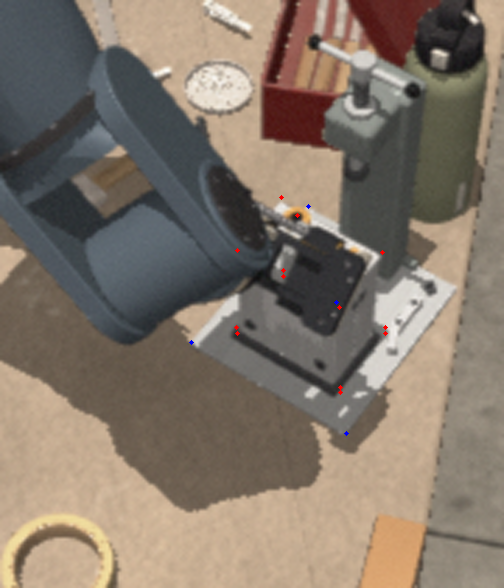

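Run:
```python
from ph import *
p,R,o=state()
p1=p-R[:,2]*.08
p,R,_=screw(p,R,p1,R,7,-1)
q,R,_=screw(p,R,s2w([-.175,0,.12]),RS@handR(np.radians(40),0),8,1)
q,R,_=screw(q,R,s2w([-.165,0,.046]),RS@handR(np.radians(40),0),6,1)
np.savez('cmdlow.npz',p=q,R=R)
```

```text
7 x [-1, [0.0, 0.0, -1.14], [0.0, 0.0, 0.0]] | mm 11.4 deg 0.00 err mm [ 0.1  0.1 -0.1]
8 x [1, [-1.4, 0.0, 0.69], [0.0, -0.46, 0.02]] | mm 15.6 deg 0.46 err mm [-0.2 -0.4  0. ]
6 x [1, [-0.66, 0.0, 1.06], [-0.01, 0.0, 0.0]] | mm 12.5 deg 0.01 err mm [ 0.   0.2 -0.1]
```

Request:
move_arm(commands=[[-1,[0,0,-1.14],[0,0,0]],[-1,[0,0,-1.14],[0,0,0]],[-1,[0,0,-1.14],[0,0,0]],[-1,[0,0,-1.14],[0,0,0]],[-1,[0,0,-1.14],[0,0,0]],[-1,[0,0,-1.14],[0,0,0]],[-1,[0,0,-1.14],[0,0,0]],[-1,[0,0,0],[0,0,0]]])

```text
time_s: 27.02
ee_pos: [0.4945, -0.0076, 0.2378]
tcp_rot: [[0.284, 0.918, 0.276], [0.665, -0.396, 0.633], [0.691, 0.004, -0.723]]
wrist_force: [0.4, -0.3, 0.7]
finger_gap: 0.093
```

```bash
python3 log.py
python3 - <<'E'
from h import *
p,R,o=state(); im=r.snapshot('wrist'); np.savez('w5.npz',im=im,p=p,R=R)
cv2.imwrite('pics/w5.png',cv2.resize(im[50:300,190:460,::-1],None,fx=2.4,fy=2.4,interpolation=cv2.INTER_CUBIC))
im=r.snapshot('top'); cv2.imwrite('pics/t5.png',cv2.resize(im[160:320,200:400,::-1],None,fx=4,fy=3.75,interpolation=cv2.INTER_CUBIC))
E
```

```text
t 27.0167 p [ 0.4945 -0.0076  0.2378] z [ 0.276  0.633 -0.723] F [ 0.4 -0.3  0.7] M [-0.34  0.26 -0.03] gap 0.093 j [-0.478  0.287  1.959  0.861  1.141 -0.548]
```

View pics/w5.png

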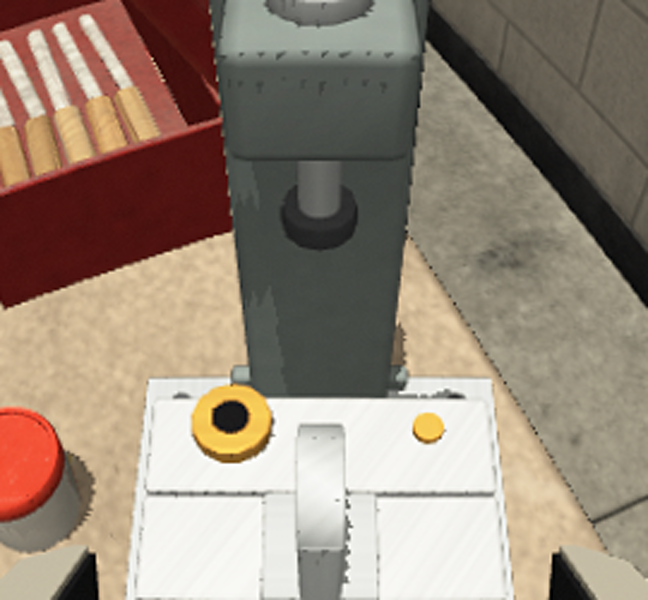

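Run:
```python
from h import *
from scipy.optimize import least_squares
d=np.load('w5.npz'); W=lambda u,v:(190+(u+.5)/2.4-.5,50+(v+.5)/2.4-.5)
def fitp(pts,z0):
    def res(p):
        Rm=RS@Ro.from_euler('z',p[2]).as_matrix(); o=s2w([p[0],p[1],z0])
        return np.array([wproj(o+Rm@np.array(P),d['p'],d['R'])[0]-uv for P,uv in pts])
    q=least_squares(lambda p:res(p).ravel(),[-.05,0,0],loss='soft_l1'); print(np.round(q.x[:2]*1e3,1),np.degrees(q.x[2])); print(np.round(res(q.x),1).tolist())
fitp([((.0355,.055,.14),W(151,399)),((.0355,-.055,.14),W(494,400)),((-.0355,.055,.14),W(134,598)),((-.0355,-.055,.14),W(512,599)),((.022,.028,.148),W(231,417)),((0,.055,.14),W(147,493)),((0,-.055,.14),W(499,494))],.006)
fitp([((.085,.09,.006),W(149,378)),((.085,-.09,.006),W(495,378))],0)
```

```text
[-53.6  -0.7] 0.075525500853325
[[1.8, -1.3], [-1.7, -1.4], [0.3, 1.2], [-0.7, 1.0], [0.6, 0.5], [-0.9, -0.2], [0.6, -0.3]]
[-1.2 -1. ] 0.22018246527433505
[[0.6, 0.1], [-0.6, 0.1]]
```

View pics/t5.png

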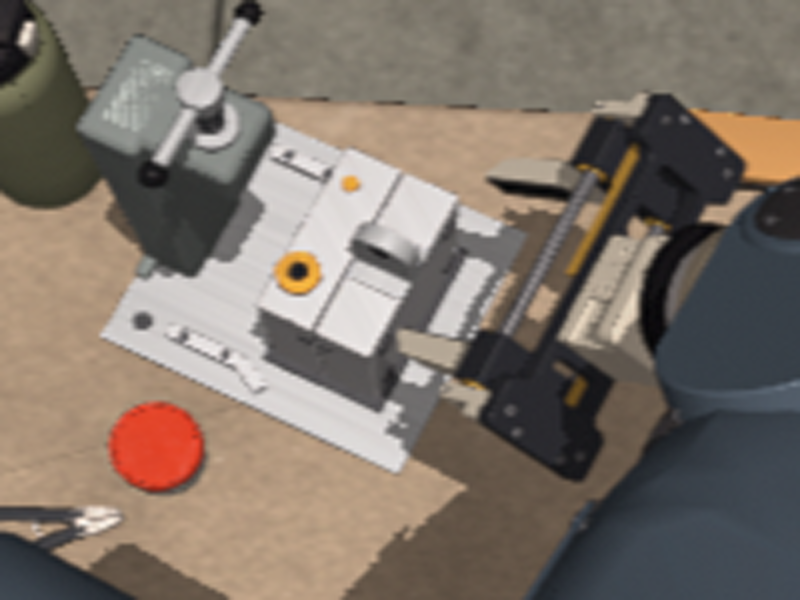

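Request:
move_arm(commands=[[1,[-1.4,0,0.69],[0,-0.46,0.02]],[1,[-1.4,0,0.69],[0,-0.46,0.02]],[1,[-1.4,0,0.69],[0,-0.46,0.02]],[1,[-1.4,0,0.69],[0,-0.46,0.02]],[1,[-1.4,0,0.69],[0,-0.46,0.02]],[1,[-1.4,0,0.69],[0,-0.46,0.02]],[1,[-1.4,0,0.69],[0,-0.46,0.02]],[1,[-1.4,0,0.69],[0,-0.46,0.02]],[1,[-0.66,0,1.06],[0,0,0]],[1,[-0.66,0,1.06],[0,0,0]],[1,[-0.66,0,1.06],[0,0,0]],[1,[-0.66,0,1.06],[0,0,0]],[1,[-0.66,0,1.06],[0,0,0]],[1,[-0.66,0,1.06],[0,0,0]],[1,[0,0,0],[0,0,0]],[1,[0,0,0],[0,0,0]]], squeeze=20)

```text
time_s: 28.45
ee_pos: [0.4799, -0.0382, 0.0454]
tcp_rot: [[0.305, 0.918, 0.253], [0.702, -0.397, 0.591], [0.643, -0.002, -0.766]]
wrist_force: [-0.1, -1.2, 0.2]
finger_gap: 0.0005
```

```bash
python3 log.py
python3 - <<'E'
from h import *
p,R,o=state(); print(w2s(p)*1e3, RS.T@R)
im=r.snapshot('scene'); cv2.imwrite('pics/s6.png',cv2.resize(im[130:340,230:410,::-1],None,fx=2.8,fy=2.8,interpolation=cv2.INTER_CUBIC))
im=r.snapshot('wrist'); cv2.imwrite('pics/w6.png',im[:,:,::-1])
tp=s2w([-.1135,.0,.046]); 
from walk import handR
screw(p,R,tp,RS@handR(np.radians(40),0),16,1)
E
```

```text
t 28.45 p [ 0.4799 -0.0382  0.0454] z [ 0.253  0.591 -0.766] F [-0.1 -1.2  0.2] M [-0.32  0.18 -0.03] gap 0.0005 j [-0.526  0.645  2.029  0.996  0.865 -0.939]
[-164.46259967    0.57687044   45.3810857 ] [[ 7.65576758e-01  9.49396207e-04  6.43343863e-01]
 [-8.38248480e-04 -9.99996590e-01  2.47322873e-03]
 [ 6.43344017e-01 -2.43272845e-03 -7.65573352e-01]]
16 x [1, [0.25, 0.0, 0.2], [-0.01, 0.0, 0.0]] | mm 3.2 deg 0.01 err mm [-0.4  0.5  0.6]
```

View pics/s6.png

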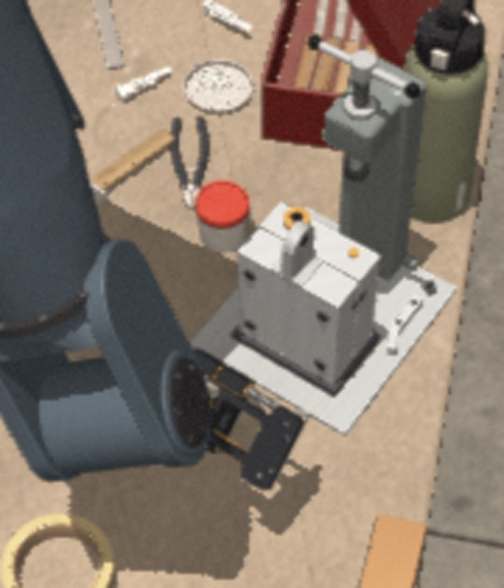

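View pics/w6.png

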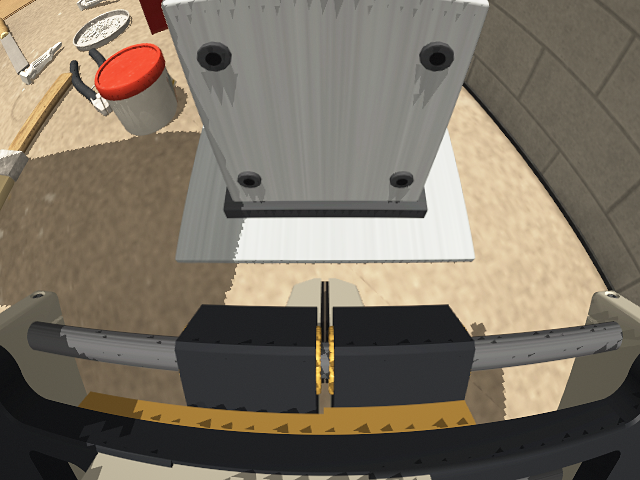

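Request:
move_arm(commands=[[1,[0.25,0,0.2],[0,0,0]],[1,[0.25,0,0.2],[0,0,0]],[1,[0.25,0,0.2],[0,0,0]],[1,[0.25,0,0.2],[0,0,0]],[1,[0.25,0,0.2],[0,0,0]],[1,[0.25,0,0.2],[0,0,0]],[1,[0.25,0,0.2],[0,0,0]],[1,[0.25,0,0.2],[0,0,0]],[1,[0.25,0,0.2],[0,0,0]],[1,[0.25,0,0.2],[0,0,0]],[1,[0.25,0,0.2],[0,0,0]],[1,[0.25,0,0.2],[0,0,0]],[1,[0.25,0,0.2],[0,0,0]],[1,[0.25,0,0.21],[0,0,0]]])

```text
time_s: 29.72
ee_pos: [0.4982, 0.0028, 0.0469]
tcp_rot: [[0.304, 0.918, 0.255], [0.703, -0.397, 0.59], [0.643, -0.001, -0.766]]
wrist_force: [0.4, 0.1, -0.4]
finger_gap: 0.0007
```

```bash
cat > pl.py <<'E'
from h import *
import sys
p,R,o=state(); print('t',o['time_s'],'tcp',np.round(w2s(p)*1e3,1),'Fstand',np.round(RS.T@o['wrist_force'],1),'z',np.round((RS.T@R)[:,2],3))
if len(sys.argv)>1:
    im=r.snapshot('wrist'); cv2.imwrite(f'pics/{sys.argv[1]}.png',im[:,:,::-1])
E
python3 pl.py w7
```

```text
t 29.7167 tcp [-1.196e+02  1.000e-01  4.690e+01] Fstand [ 0.3 -0.3 -0.4] z [ 0.643  0.001 -0.766]
```

View pics/w7.png

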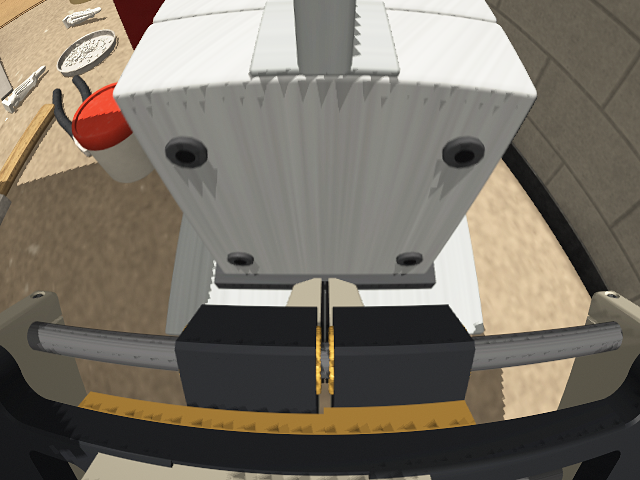

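Request:
move_arm(commands=[[1,[0.15,0,0.13],[0,0,0]],[1,[0.15,0,0.13],[0,0,0]],[1,[0.15,0,0.13],[0,0,0]],[1,[0.15,0,0.13],[0,0,0]],[1,[0.15,0,0.13],[0,0,0]],[1,[0.15,0,0.13],[0,0,0]],[1,[0.15,0,0.13],[0,0,0]]])

```text
time_s: 30.35
ee_pos: [0.5037, 0.0151, 0.0466]
tcp_rot: [[0.304, 0.918, 0.255], [0.703, -0.397, 0.59], [0.643, -0.0, -0.766]]
wrist_force: [-2.2, -5.0, 1.2]
finger_gap: 0.0004
```

```bash
python3 pl.py w8
```

```text
t 30.35 tcp [-1.061e+02 -1.000e-01  4.660e+01] Fstand [-5.5  0.   1.2] z [ 0.643  0.    -0.766]
```

View pics/w8.png

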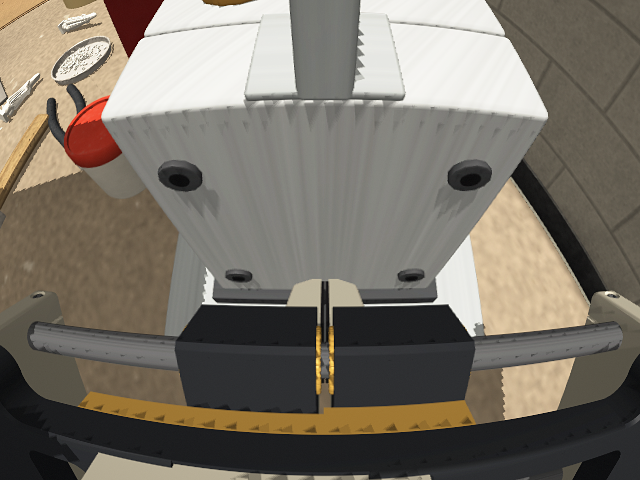

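Request:
move_arm(commands=[[1,[0.15,0,0.13],[0,0,0]],[1,[0.15,0,0.13],[0,0,0]],[1,[0.15,0,0.13],[0,0,0]],[1,[0.15,0,0.13],[0,0,0]],[1,[0.15,0,0.13],[0,0,0]],[1,[0.15,0,0.13],[0,0,0]],[1,[0.15,0,0.13],[0,0,0]],[1,[0.15,0,0.13],[0,0,0]],[1,[0.15,0,0.13],[0,0,0]],[1,[0.15,0,0.13],[0,0,0]]])

```text
time_s: 31.23
ee_pos: [0.5116, 0.0336, 0.0464]
tcp_rot: [[0.304, 0.918, 0.255], [0.703, -0.397, 0.59], [0.643, -0.0, -0.766]]
wrist_force: [-2.6, -4.3, 2.7]
finger_gap: 0.0009
```

```bash
python3 pl.py w9
```

```text
t 31.2333 tcp [-86.    0.   46.4] Fstand [-5.   0.7  2.7] z [ 0.643  0.001 -0.766]
```

View pics/w9.png

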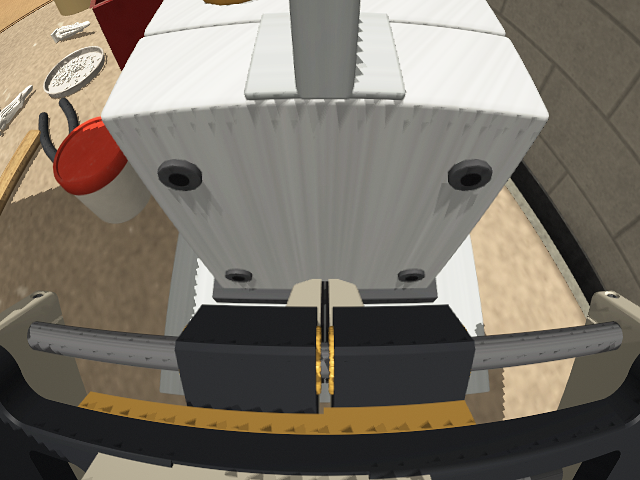

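Request:
move_arm(commands=[[1,[0.15,0,0.13],[0,0,0]],[1,[0.15,0,0.13],[0,0,0]],[1,[0.15,0,0.13],[0,0,0]],[1,[0.15,0,0.13],[0,0,0]],[1,[0.15,0,0.13],[0,0,0]],[1,[0.15,0,0.13],[0,0,0]],[1,[0.15,0,0.13],[0,0,0]],[1,[0.15,0,0.13],[0,0,0]],[1,[0.15,0,0.13],[0,0,0]],[1,[0.15,0,0.13],[0,0,0]]])

```text
time_s: 32.12
ee_pos: [0.5195, 0.0517, 0.0462]
tcp_rot: [[0.304, 0.918, 0.255], [0.703, -0.397, 0.59], [0.643, -0.0, -0.766]]
wrist_force: [-1.7, -3.4, 2.1]
finger_gap: 0.0003
```

```bash
python3 pl.py w10
python3 - <<'E'
from h import *
im=r.snapshot('top'); np.save('t10.npy',im); cv2.imwrite('pics/t10.png',cv2.resize(im[160:320,200:400,::-1],None,fx=4,fy=3.75,interpolation=cv2.INTER_CUBIC))
im=r.snapshot('scene'); cv2.imwrite('pics/s10.png',cv2.resize(im[130:280,270:410,::-1],None,fx=4,fy=4,interpolation=cv2.INTER_CUBIC))
E
```

```text
t 32.1167 tcp [-66.2  -0.1  46.2] Fstand [-3.8  0.3  2.1] z [ 0.643  0.    -0.766]
```

View pics/t10.png

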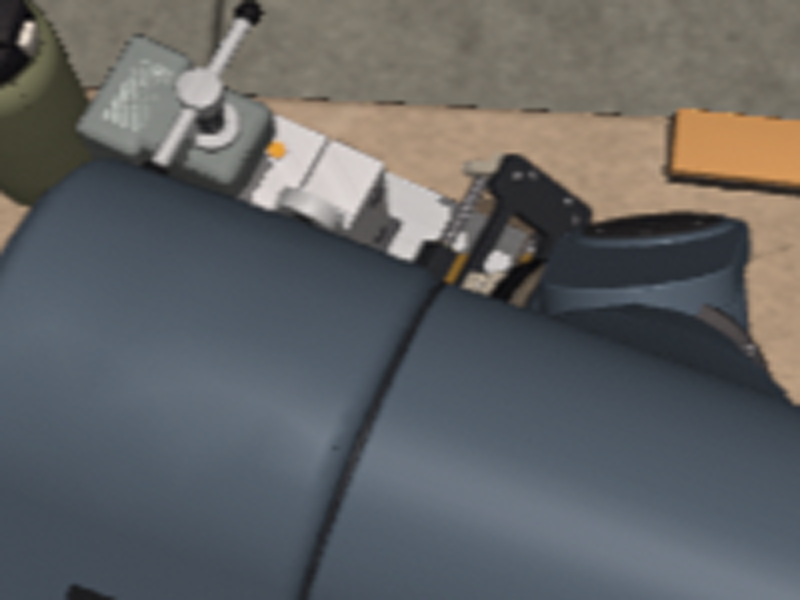

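View pics/s10.png

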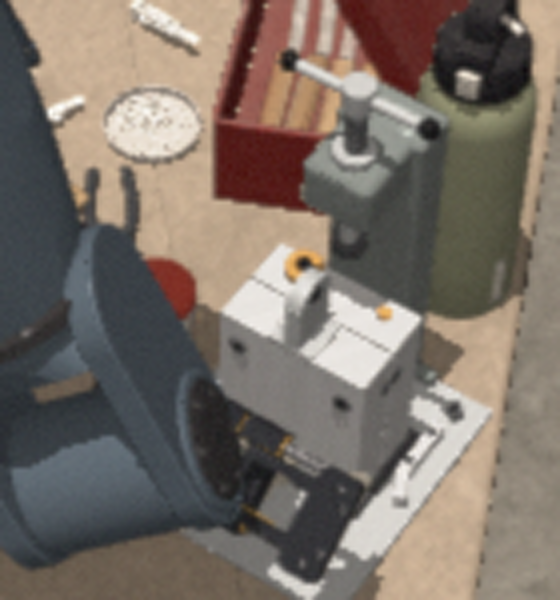

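View pics/w10.png

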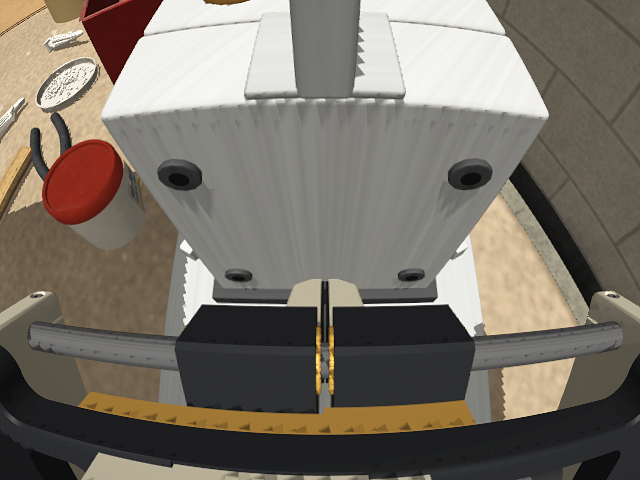

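```bash
cat > sfit.py <<'E'
from h import *
from scipy.optimize import least_squares
def sfit(pts,z0=.006,n='scene'):
    def res(p):
        Rm=RS@Ro.from_euler('z',p[2]).as_matrix(); o=s2w([p[0],p[1],z0])
        return np.array([proj(n,o+Rm@np.array(P))[0]-uv for P,uv in pts])
    q=least_squares(lambda p:res(p).ravel(),[-.01,0,0],loss='soft_l1'); print(np.round(q.x[:2]*1e3,1),np.degrees(q.x[2])); print(np.round(res(q.x),1).tolist())
E
python3 - <<'E'
from sfit import *
S=lambda u,v:(270+(u+.5)/4-.5,130+(v+.5)/4-.5)
sfit([((-.0355,.055,.14),S(222,308)),((-.0355,-.055,.14),S(364,387)),((.0355,-.055,.14),S(421,320)),((.0355,.055,.14),S(285,247)),((.022,.028,.148),S(304,263))])
E
```

```text
[-7.5 -0.1] -1.1747805878765811
[[-0.5, 0.3], [-0.3, 0.9], [0.9, -0.5], [-0.4, -1.7], [0.5, 0.3]]
```

Request:
move_arm(commands=[[1,[0.15,0,0.13],[0,0,0]],[1,[0.15,0,0.13],[0,0,0]],[1,[0.15,0,0.13],[0,0,0]],[1,[0,0,0],[0,0,0]]])

```text
time_s: 32.6
ee_pos: [0.5218, 0.0574, 0.0459]
tcp_rot: [[0.304, 0.918, 0.255], [0.703, -0.397, 0.59], [0.643, -0.0, -0.766]]
wrist_force: [-1.4, -3.1, 2.2]
finger_gap: 0.0003
```

```bash
python3 pl.py
```

```text
t 32.6 tcp [-60.1   0.1  45.9] Fstand [-3.4  0.1  2.2] z [ 0.643  0.001 -0.766]
```

Request:
move_arm(commands=[[1,[0.08,0,0.06],[0,0,0]],[1,[0.08,0,0.07],[0,0,0]],[1,[0,0,0],[0,0,0]]])

```text
time_s: 32.85
ee_pos: [0.5226, 0.059, 0.0459]
tcp_rot: [[0.304, 0.918, 0.255], [0.703, -0.397, 0.59], [0.643, -0.0, -0.766]]
wrist_force: [-1.6, -4.5, 1.4]
finger_gap: 0.0007
```

```bash
python3 pl.py
python3 - <<'E'
from h import *
for k in range(3):
    im=r.snapshot('scene'); np.save(f's11_{k}.npy',im)
cv2.imwrite('pics/s11.png',cv2.resize(im[160:280,310:410,::-1],None,fx=5,fy=5,interpolation=cv2.INTER_CUBIC))
E
```

```text
t 32.85 tcp [-58.3   0.1  45.9] Fstand [-4.8 -0.3  1.4] z [ 0.643  0.001 -0.766]
```

View pics/s11.png

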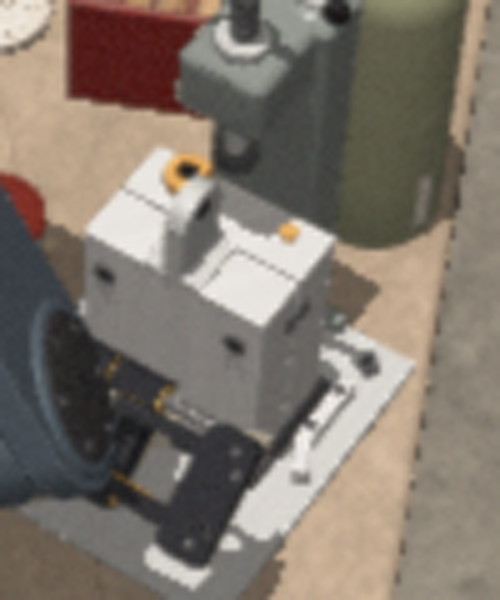

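Run:
```python
from sfit import *
S=lambda u,v:(310+(u+.5)/5-.5,160+(v+.5)/5-.5)
sfit([((-.0355,.055,.14),S(87,231)),((-.0355,-.055,.14),S(262,326)),((.0355,-.055,.14),S(334,238)),((.0355,.055,.14),S(161,150)),((.022,.028,.148),S(188,170))])
```

```text
[-0.9 -0.2] -0.13192996441513344
[[-0.9, -0.1], [0.2, 0.6], [0.8, -0.1], [-0.3, -1.4], [0.1, 0.5]]
```

Request:
move_arm(commands=[[1,[0.08,0,0.07],[0,0,0]],[1,[0,0,0],[0,0,0]]])

```text
time_s: 33.17
ee_pos: [0.523, 0.06, 0.0459]
tcp_rot: [[0.304, 0.918, 0.255], [0.703, -0.397, 0.59], [0.643, -0.0, -0.766]]
wrist_force: [-1.4, -3.9, 2.5]
finger_gap: 0.0006
```

```bash
python3 pl.py
python3 - <<'E'
from ph import *
p,R,o=state()
q,R2,_=screw(p,R,p+RS@np.array([-.06,0,.002]),R,6,1)
q,R2,pa=screw(q,R2,s2w([-.16,0,.24]),RS@handR(np.radians(40),0),10,1); print([np.round(w2s(a)*1e3).tolist() for a in pa])
E
```

```text
t 33.1667 tcp [-57.2   0.1  45.9] Fstand [-4.1 -0.3  2.5] z [ 0.643  0.001 -0.766]
6 x [1, [-0.74, 0.0, -0.67], [0.0, 0.0, 0.0]] | mm 10.0 deg 0.00 err mm [0.1 0.1 0.2]
10 x [1, [0.91, 0.0, -1.74], [0.0, 0.0, 0.0]] | mm 19.6 deg 0.00 err mm [ 0.3  0.6 -0.1]
[[-121.0, 0.0, 67.0], [-126.0, 0.0, 87.0], [-130.0, 0.0, 106.0], [-134.0, 0.0, 125.0], [-138.0, 0.0, 144.0], [-142.0, -0.0, 163.0], [-147.0, -0.0, 182.0], [-151.0, -0.0, 202.0], [-155.0, -0.0, 221.0], [-159.0, -0.0, 240.0]]
```

Request:
move_arm(commands=[[1,[-0.74,0,-0.67],[0,0,0]],[1,[-0.74,0,-0.67],[0,0,0]],[1,[-0.74,0,-0.67],[0,0,0]],[1,[-0.74,0,-0.67],[0,0,0]],[1,[-0.74,0,-0.67],[0,0,0]],[1,[-0.74,0,-0.67],[0,0,0]],[1,[0.91,0,-1.74],[0,0,0]],[1,[0.91,0,-1.74],[0,0,0]],[1,[0.91,0,-1.74],[0,0,0]],[1,[0.91,0,-1.74],[0,0,0]],[1,[0.91,0,-1.74],[0,0,0]],[1,[0.91,0,-1.74],[0,0,0]],[1,[0.91,0,-1.74],[0,0,0]],[1,[0.91,0,-1.74],[0,0,0]],[1,[0.91,0,-1.74],[0,0,0]],[1,[0.91,0,-1.74],[0,0,0]],[1,[0,0,0],[0,0,0]],[1,[0,0,0],[0,0,0]]])

```text
time_s: 34.67
ee_pos: [0.4824, -0.0344, 0.2402]
tcp_rot: [[0.304, 0.918, 0.256], [0.703, -0.398, 0.589], [0.643, 0.001, -0.766]]
wrist_force: [0.5, -0.5, 0.1]
finger_gap: 0.0006
```

```bash
python3 pl.py
python3 - <<'E'
from h import *
p,R,o=state(); im=r.snapshot('wrist'); np.savez('w12.npz',im=im,p=p,R=R); cv2.imwrite('pics/w12.png',cv2.resize(im[100:320,200:440,::-1],None,fx=2.7,fy=2.7,interpolation=cv2.INTER_CUBIC))
im=r.snapshot('top'); cv2.imwrite('pics/t12.png',cv2.resize(im[160:320,200:400,::-1],None,fx=4,fy=3.75,interpolation=cv2.INTER_CUBIC))
im=r.snapshot('scene'); cv2.imwrite('pics/s12.png',cv2.resize(im[160:280,300:410,::-1],None,fx=5,fy=5,interpolation=cv2.INTER_CUBIC))
E
```

```text
t 34.6667 tcp [-1.600e+02 -2.000e-01  2.402e+02] Fstand [-0.3 -0.7  0.1] z [ 0.643 -0.001 -0.766]
```

View pics/w12.png

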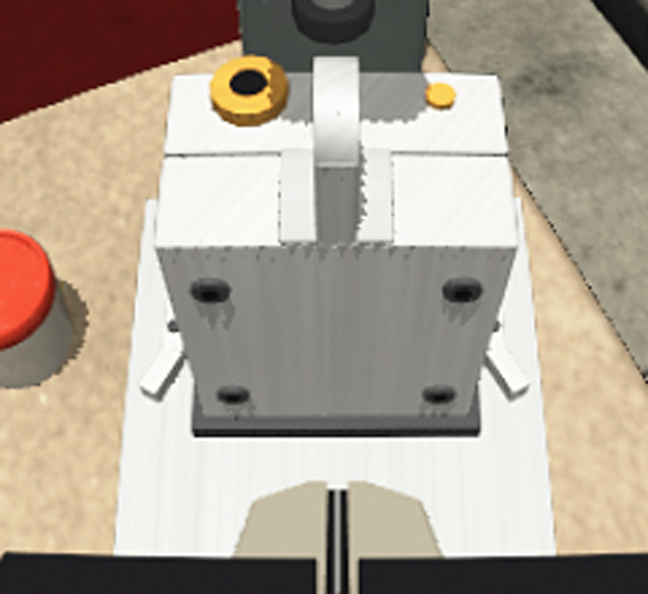

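View pics/t12.png

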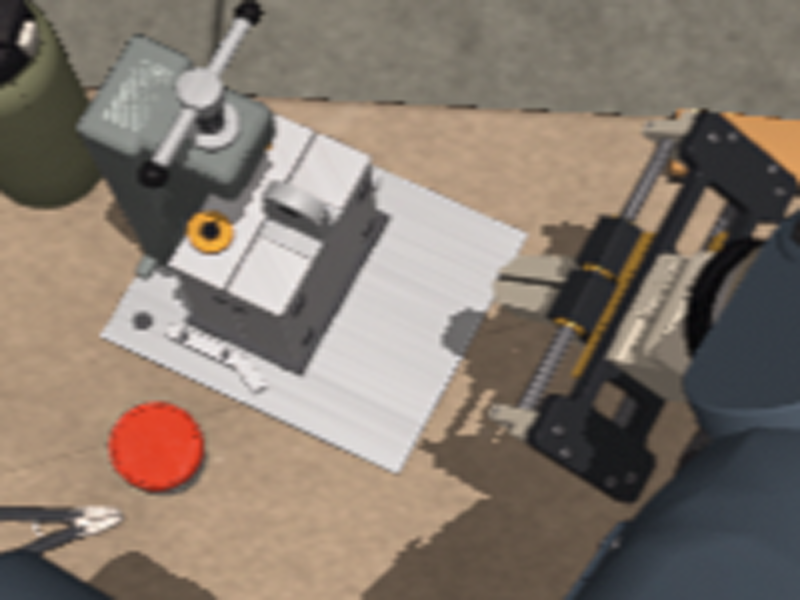

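View pics/s12.png

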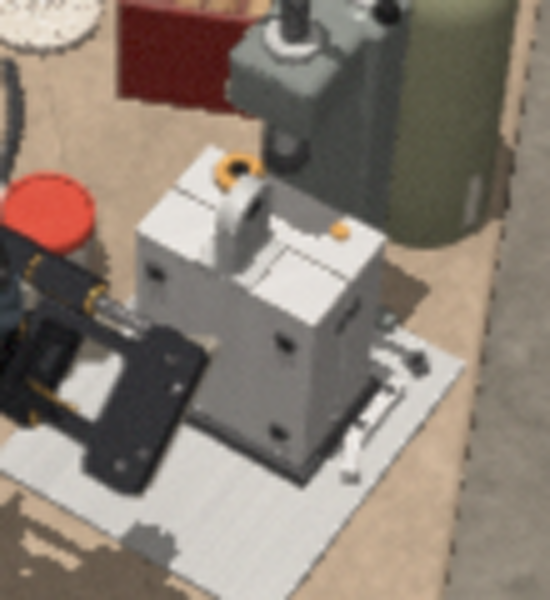

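```bash
cat > fit12.py <<'E'
from h import *
from scipy.optimize import least_squares
d=np.load('w12.npz')
W=lambda u,v:(200+(u+.5)/2.7-.5,100+(v+.5)/2.7-.5); S=lambda u,v:(300+(u+.5)/5-.5,160+(v+.5)/5-.5); T=lambda u,v:(200+(u+.5)/4-.5,160+(v+.5)/3.75-.5)
def fit(n,pts,z0):
    f=(lambda Q:wproj(Q,d['p'],d['R'])) if n=='wrist' else (lambda Q:proj(n,Q))
    def res(p):
        Rm=RS@Ro.from_euler('z',p[2]).as_matrix(); o=s2w([p[0],p[1],z0])
        return np.array([f(o+Rm@np.array(P))[0]-uv for P,uv in pts])
    q=least_squares(lambda p:res(p).ravel(),[0,0,0],loss='soft_l1'); print(n,np.round(q.x[:2]*1e3,1),np.round(np.degrees(q.x[2]),2),np.round(res(q.x),1).tolist())
LL,LR,FL,FR=[(a*.0355,b*.055,.14) for a,b in((-1,1),(-1,-1),(1,1),(1,-1))]
fit('wrist',[((-.04,.06,0),W(193,436)),((-.04,-.06,0),W(480,436)),(LL,W(156,246)),(LR,W(516,246)),(FL,W(174,75)),(FR,W(501,75)),((.022,.028,.148),W(250,84))],.006)
fit('scene',[(LL,S(137,232)),(LR,S(311,326)),(FR,S(385,238)),(FL,S(212,149)),((-.04,-.06,0),S(303,487)),((.022,.028,.148),S(240,168))],.006)
fit('scene',[((.085,-.09,.006),S(465,366))],0)
fit('top',[(LL,T(290,313)),(LR,T(370,157)),(FL,T(168,263)),((-.04,.06,0),T(304,375)),((-.04,-.06,0),T(390,212)),((.022,.028,.148),T(210,230))],.006)
fit('top',[((-.12,.09,.006),T(399,473)),((-.12,-.09,.006),T(526,235)),((.085,.09,.006),T(100,336))],0)
E
python3 fit12.py
```

```text
wrist [ 1.  -0.5] -0.03 [[0.3, 0.5], [-0.1, 0.5], [-1.4, 0.3], [2.3, 0.4], [-0.1, -1.5], [-0.0, -1.4], [-0.1, -0.5]]
scene [ 0. -0.] -0.21 [[-0.8, -0.6], [0.5, 0.4], [0.8, -0.3], [-0.3, -1.4], [-0.1, 1.0], [-0.1, 0.6]]
scene [-3.3  1.1] -0.01 [[0.0, -0.0]]
top [ 1.1 -2.3] 1.69 [[-1.2, 0.3], [0.4, -1.6], [0.2, 0.3], [0.2, -0.2], [-0.3, 0.6], [0.3, -0.1]]
top [-0.8  0.1] 0.3 [[-0.2, 0.3], [0.4, -0.5], [-0.1, 0.1]]
```

Run:
```python
from h import *
d=np.load('w12.npz')
for y in (.07,.075,.08):
  for z in (.006,.018):
    for s in (1,-1):
        u,v=wproj(s2w([-.02,s*y,z]),d['p'],d['R'])[0]; print(y*s,z,round((u-200+.5)*2.7-.5),round((v-100+.5)*2.7-.5,1))
for x in (-.045,-.04,-.035):
    u,v=wproj(s2w([x,0,.006]),d['p'],d['R'])[0]; print(x,round((v-100+.5)*2.7-.5,1))
im=d['im'][200:300,230:420,::-1]; cv2.imwrite('pics/w12b.png',cv2.resize(im,None,fx=4.2,fy=4.2,interpolation=cv2.INTER_CUBIC))
```

```text
0.07 0.006 172 396.1
-0.07 0.006 499 396.1
0.07 0.018 168 384.3
-0.07 0.018 503 384.3
0.075 0.006 161 396.0
-0.075 0.006 510 396.1
0.075 0.018 156 384.3
-0.075 0.018 515 384.3
0.08 0.006 149 396.0
-0.08 0.006 522 396.1
0.08 0.018 145 384.3
-0.08 0.018 527 384.3
-0.045 451.2
-0.04 440.0
-0.035 428.9
```

View pics/w12b.png

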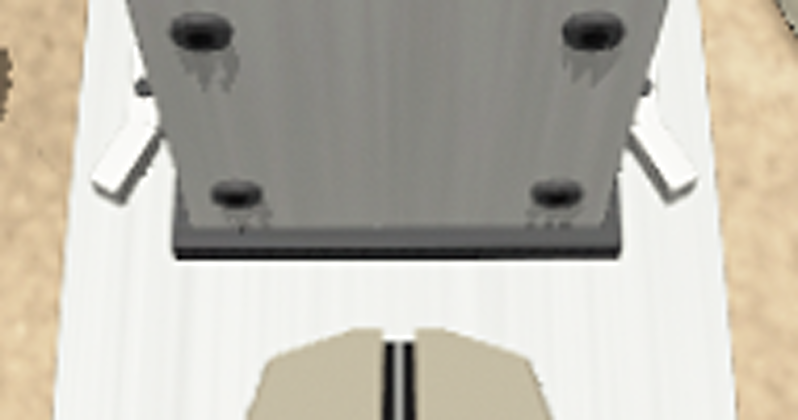

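Run:
```python
from h import *
p,R,o=state(); print(o['time_s'],o['wrist_force'],o['qvel'].max() if hasattr(o['qvel'],'max') else o['qvel'])
print(r.sign_off())
```

```text
34.8167 [-0.22103506  0.16942425  0.17610516] 0.0049367619353004304
the job is handed in; nothing more can be done
None
```

I handed the job in at 34.8 s. The mould stands flat and square under the clamp screw, lug side outward, with the arm clear and touching nothing. I could not see the plunger, so I have not confirmed that it sprang up.

**What I did**
- I took the mould by the lug, tipped it back 14°, and walked it corner by corner across the table.
- The left lug-side foot went up on the plate while the right still stood on the table. Then the right foot followed, and I set the mould down flat.
- Pushing it home by the lug did not work: friction held the sole, and the mould pitched up to about 6° in the grip. I set it flat again and let go.
- I then pushed it the last 53 mm low on its lug side with the closed fingertips, at about 4–6 N.

**Last checks**
- **Position:** the cameras put the socket 0 to 2 mm past the seat and within about 1 mm sideways in the wrist and scene views. The low-resolution top view put it up to 2.4 mm sideways.
- **Squareness:** the wrist and scene views agree within 0.2°. The top view disagreed at 1.7°, and I trusted the other two.
- **Plunger:** the measured position is inside the 3 mm play of the pin in its socket, so it should be up. The push force dropped and then rose slightly at the end, which only hints at it.
- **Bystanders:** those in my last close-up pictures had not moved, but I did not check all five again one by one.

**Possible fault:** while tipping the mould back after the failed push, the wrist carried its whole weight (about 7.5 N) for about half a second. The sole may have been up to about 0.5 mm clear of the plate then. I lowered it as soon as I saw the reading.

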